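Clear an analyser deck and refit its tongued cover plates

ROBOT

A 6-joint arm with a two-finger parallel gripper is mounted at the origin on the work surface. World frame = base frame: x ahead of the robot, y to its left, z up, the work surface at z = 0. Lengths are in m, angles in degrees, forces in N, time in s.
With the tool pointing down it reaches from about 0.25 to 0.725 m from the base axis. Payload 9.7 kg.
Tool frame: the origin (TCP) lies at the very end of the fingers, on their centre line; the grasp point (between the pads) lies 19 mm behind it; z points along the fingers, y is the line along which they close (so a half turn about z gives the same grasp; the last joint's range is limited). The gripper opens to 85 mm and grips with 20 to 120 N. Pads are 22 mm wide; open, the fingers measure 114 mm over their backs; the gripper's body (76 mm by 85 mm) begins 54 mm behind the grasp point. The pads swing forward as they close: fully open they stand 13 mm farther back than shut.
Start: joints at [74.083, 4.979, 10.078, 95.1, 0, 90], TCP at [0.151, 0.529, 0.231] pointing down, gripper open.
Joint ranges: [-179.16, 179.16], [-48.56, 103.87], [-65.8, 70.77], [-126.05, 130.52], [-82.76, 87.17], [-180, 180]. Speed limits (degrees/s): [127.2, 127.2, 147.25, 180, 180, 180].

INTERFACE

Orientations are given as [roll, pitch, yaw] about the fixed x, y, z axes, in that order (R = Rz(yaw) Ry(pitch) Rx(roll)).
In Python, from workcell import bot gives the robot as it stands.
- The arm moves only by the tool step_arm, never from a script. Its argument "targets" is a list of rows, each a list of 3 entries, a list of its own where there are three numbers: the opening, from 0 (shut) to 1 (fully open), then the shift along the world's x, y, z in mm, then the turn, a rotation vector about the world's x, y, z in rad. In form: [[grip, [tx, ty, tz], [wx, wy, wz]], ...]. A call has 1 to 8 rows; each row is the pose to reach, as a shift and turn from the pose commanded when the call began; what a row does not reach only later rows make up. A row lasts 1/10 s, in which the tool goes at most 50 mm and 8.59 degrees, less where a joint would pass 70% of its speed; a pose out of reach is approached as far as the arm can. A call with a gripper value outside its range is refused whole. The fingers move at their own pace and stop on an object; "force" is the grip in N (left out, the last holds). Time passes only in rows, so rows that repeat a pose let the fingers close. It gives the time, the measured TCP pose, the force, the opening and the grip force at its end, in the units of the state.
- bot.get_obs(): the state, without advancing time (a new reading comes with each control period).
- bot.camera(name): name is "scene" or "top" or "wrist"; returns (picture, depth): 420x560x3 uint8, red, green, blue; 420x560 float32, m along the optical axis (not along the pixel's ray), 0 where there is no reading.
- bot.camera_params(name): a dict with "K" (3x3 intrinsics, pixels), "R" (3x3) and "t" (3): a world point X has camera coordinates R X + t. Camera axes: x right, y down, z forward; pixel columns grow to the right and rows downward; lengths in m; the calibration is good to about 2 mm. A picture is of the moment at which its call begins: read the wrist's pose just before it. camera_params takes no time and is no camera call; for the wrist camera it gives the pose at the moment of the call.
- bot.job_done(): hands the job in; it is judged then, once.
The state is a dict: "time": time; "q": joint angles; "qd": joint speeds; "joint_efforts": joint torques, N m; "ee_pos": TCP position; "tcp_rot": TCP orientation; "wrist_force": force on the tool from outside, world axes, zero at the start; "torque": the same for the moment, N m; "opening": finger opening in m; "grasp_force": force on a finger pad.
Only numpy, scipy, OpenCV 4.12 (cv2) and the standard library are available. Lean on these libraries where they do the work, as an engineer would, in place of code of your own. Each camera call takes 0.05 s, during which the arm holds its last target. There are 200 camera calls.

TASK

Get the analyser's deck ready for the next run: take the bench brush and sweep every spent cartridge off the bed into the waste trough at the deck's end, without touching them with the fingers. Then fit all the aluminium cover plates on the bed, side by side: angle each plate's tongue into the groove under the rail's lip and lower it flat behind the stop ledge. When all are home, throw the deck's lock lever fully over to the trough side; leave the brush standing in its tray and do not knock over or shove aside the other things.

Things in the scene. Friction and masses are not known exactly. Their poses are not given: they have to be found in the camera images.
- deck: analyser deck, fixed, turned up to 0.15 rad. Origin at bench level under the bed's centre; y runs along the deck, x across it, away from the robot. Flat black-topped bed 30 mm above the bench, y = -135 to +135 mm, open at both ends, a grooved rail along its robot (-x) side, a stop ledge along its far (+x) side, a waste trough one step down at its +y end. Clear width from lip edge to ledge 143 mm
- groove (a point): middle of the groove's mouth: on the bed below the edge of the rail's lip, deck x = -63 mm, y = 0. The groove faces deck +x, runs the whole bed, is 13 mm high from bed to lip underside and 15 mm deep (back wall at x = -78 mm). Rail top 24 mm above the bed
- ledge (a point): middle of the stop ledge's upper inner edge: deck x = +80 mm, y = 0, 14 mm above the bed. The ledge runs the whole bed, 12 mm thick; groove back wall to ledge 158 mm
- trough (a point): centre of the trough's floor, 6 mm above the bench. The trough is open at the top: deck y = 140 to 235 mm, x = -87 to +87 mm, outer walls 45 mm above the bench
- lock (a joint): angle of the deck's lock lever, a toggle on a small grey block (70 x 50 mm, 25 mm high) on the robot side of the deck, which moves with the deck. 0: leaning to deck -y (unlocked); 1.0: its other end stop, leaning to deck +y (locked). Light friction (under 1 N at the ball); stays where it is left. Hinge along deck x at deck x = -125, y = 80 mm, 22 mm above the bench
- lock_tip (a point): centre of the white ball, 26 mm across, at the lever's end, 80 mm from the hinge; it stands 92 mm above the bench at either end of the swing, 102 mm in the middle, 38 mm to either side of the hinge
- tray: shallow grey tray in which the brush stands, fixed on the bench, 160 (x) by 64 (y) mm outside, 14 mm high, walls 5 mm, floor about 5 mm thick. Origin: centre of the underside
- brush: loose bench brush standing upright on its bristles, 180 g: head 124 mm long (x) by 34 mm (y), tan bristles (stiff, 28 mm deep in y) from 0 to 30 mm, wooden head from 30 to 48 mm, on it an upright flat wooden handle 44 mm (x) by 14 mm thick (y) from 48 to 110 mm. Origin: centre of the bristles' underside; z up. Starts in the tray with the two x axes in line
- plate_1: loose aluminium plate, 150 mm (x) by 70 mm (y), 380 g, flat on the bench at the robot's right; all alike, two or three present. Origin: middle of the underside, z up. 15 mm thick from x = -57 to +75 mm; its -x end is a full-width tongue, 18 mm long, 5 mm thick, flush with the underside, tip at x = -75 mm. A flat upright grip stands on top (see its point). Dark slots are printed only
- plate_1_tip (a point): middle of the lower edge of the tongue's tip on plate_1: x = -75 mm, y = 0, z = 0 of the plate
- plate_1_grip (a point): top centre of the grip on plate_1: flat-sided upright steel block, 12 mm thick (x) by 50 mm (y), from 15 to 55 mm above the underside; plate x = +5 mm, y = 0, over the centre of mass
- plate_2: loose aluminium plate, 150 mm (x) by 70 mm (y), 380 g, flat on the bench at the robot's right; all alike, two or three present. Origin: middle of the underside, z up. 15 mm thick from x = -57 to +75 mm; its -x end is a full-width tongue, 18 mm long, 5 mm thick, flush with the underside, tip at x = -75 mm. A flat upright grip stands on top (see its point). Dark slots are printed only
- plate_2_tip (a point): middle of the lower edge of the tongue's tip on plate_2: x = -75 mm, y = 0, z = 0 of the plate
- plate_2_grip (a point): top centre of the grip on plate_2: flat-sided upright steel block, 12 mm thick (x) by 50 mm (y), from 15 to 55 mm above the underside; plate x = +5 mm, y = 0, over the centre of mass
- plate_3: loose aluminium plate, 150 mm (x) by 70 mm (y), 380 g, flat on the bench at the robot's right; all alike, two or three present. Origin: middle of the underside, z up. 15 mm thick from x = -57 to +75 mm; its -x end is a full-width tongue, 18 mm long, 5 mm thick, flush with the underside, tip at x = -75 mm. A flat upright grip stands on top (see its point). Dark slots are printed only
- plate_3_tip (a point): middle of the lower edge of the tongue's tip on plate_3: x = -75 mm, y = 0, z = 0 of the plate
- plate_3_grip (a point): top centre of the grip on plate_3: flat-sided upright steel block, 12 mm thick (x) by 50 mm (y), from 15 to 55 mm above the underside; plate x = +5 mm, y = 0, over the centre of mass
- scrap_1: loose spent cartridge: chunky cream plastic block, 56 x 30 mm, 22 mm high, 40 g, narrower at its +x end. Origin at the block's centre, 11 mm above its underside. Starts on the deck's bed. They are all alike; two to four are present
- scrap_2: loose spent cartridge: chunky cream plastic block, 56 x 30 mm, 22 mm high, 40 g, narrower at its +x end. Origin at the block's centre, 11 mm above its underside. Starts on the deck's bed. They are all alike; two to four are present
- scrap_3: loose spent cartridge: chunky cream plastic block, 56 x 30 mm, 22 mm high, 40 g, narrower at its +x end. Origin at the block's centre, 11 mm above its underside. Starts on the deck's bed. They are all alike; two to four are present
- scrap_4: loose spent cartridge: chunky cream plastic block, 56 x 30 mm, 22 mm high, 40 g, narrower at its +x end. Origin at the block's centre, 11 mm above its underside. Starts on the deck's bed. They are all alike; two to four are present
- tubeblock: bystander: loose white tube block, 110 x 72 mm, 47 mm high, among the plates; origin at the centre of the underside
- tipbox: bystander: loose grey and navy tip box, 122 x 82 mm, 51 mm high; it and the tray change places; origin at the centre of the underside
- jar: bystander: loose amber jar, 60 mm across, 70 mm high, left of the deck; origin at the centre of the underside
Mind the look-alikes: they are no part of the job. Leave any red look-alike of the plate_2 alone. What is shaped like the plate_1 but yellow is not meant.

How it is judged (in metres and radians):
On the way, in this order (a step that is already met when the one before it is completed fails the run):
1. the brush is lifted out of its tray (z of brush in the frame of tray above 0.03 m), for 0.2 s.
2. every spent cartridge is in the waste trough (swept before the plates are all fitted) (y of scrap_1 in the frame of deck between 0.142 and 0.24 m and x of scrap_1 in the frame of deck between -0.092 and 0.092 m and z of each of scrap_1, scrap_2, scrap_3, scrap_4 in the frame of deck below 0.06 m and y of scrap_2 in the frame of deck between 0.142 and 0.24 m and x of scrap_2 in the frame of deck between -0.092 and 0.092 m and y of scrap_3 in the frame of deck between 0.142 and 0.24 m and x of scrap_3 in the frame of deck between -0.092 and 0.092 m and y of scrap_4 in the frame of deck between 0.142 and 0.24 m and x of scrap_4 in the frame of deck between -0.092 and 0.092 m), for 0.2 s.
3. every plate lies flat on the bed with its tongue under the lip (x of plate_1_tip in the frame of deck between -0.083 and -0.067 m and z of plate_1 in the frame of deck between 0.026 and 0.0335 m and y of plate_1 in the frame of deck between -0.115 and 0.115 m and angle between each of plate_1, plate_2, plate_3's own z axis and vertical below 0.035 rad and angle between the x axis of each of plate_1, plate_2, plate_3 and the x axis of deck, either way round below 0.12 rad and linear speed of each of plate_1, plate_2, plate_3 below 0.02 m/s and x of plate_2_tip in the frame of deck between -0.083 and -0.067 m and z of plate_2 in the frame of deck between 0.026 and 0.0335 m and y of plate_2 in the frame of deck between -0.115 and 0.115 m and x of plate_3_tip in the frame of deck between -0.083 and -0.067 m and z of plate_3 in the frame of deck between 0.026 and 0.0335 m and y of plate_3 in the frame of deck between -0.115 and 0.115 m), for 0.2 s.
4. then the lock lever is thrown over to its other end (value of joint lock above 0.88 rad), for 0.2 s.
At the end, for the whole second after the job is handed in: Lever past 0.88; cartridges in the trough; plates at rest, flat on the bed (0.035 rad, 3.5 mm), tongue tip within 11 mm of the groove's back, square to the deck within 0.12 rad, centre within 115 mm of mid-bed; brush upright at rest in its tray, within 20 mm of its centre each way (all of step 2 and all of step 3 and value of joint lock above 0.88 rad and x of brush in the frame of tray between -0.02 and 0.02 m and y of brush in the frame of tray between -0.02 and 0.02 m and z of brush in the frame of tray below 0.012 m and angle between brush's own z axis and vertical below 0.1 rad and linear speed of brush below 0.02 m/s); the robot touches nothing.
It fails at once if the fingers touch a spent cartridge (contact force between the fingers and scrap_1 above 0.5 N or contact force between the fingers and scrap_2 above 0.5 N or contact force between the fingers and scrap_3 above 0.5 N or contact force between the fingers and scrap_4 above 0.5 N).
It fails at once if the jar is knocked over (angle between jar's own z axis and vertical above 0.6 rad).
It fails at once if the tube block or the tip box is shoved away by more than 80 mm (distance of any of tubeblock, tipbox from where it was at the start of the episode above 0.08 m).
Of plate_1, plate_2, plate_3 only 2 to 3 are there at a start; the rules pass over those that are not, and their reading is None.
Of scrap_1, scrap_2, scrap_3, scrap_4 only 2 to 4 are there at a start; the rules pass over those that are not, and their reading is None.
At some moment in a run one of plate_1, plate_2, plate_3, scrap_1, scrap_2, scrap_3, scrap_4 may be knocked a few centimetres aside while the robot is not near it.
It also fails if it takes over 200 s, if anything falls off the work surface, if the arm or the gripper's body presses on something with over 40 N, if the wrist force passes 120 N, or if a joint passes its speed limit or range.

## Working session

There is one attempt and no reset: what is moved stays moved. The work goes in short steps, Python scripts to look and compute and a tool call to move; the robot and the scene stay as the last step left them, time stands still between calls to the robot, and variables do not carry over. Pictures are saved under pics/ and viewed, at most 14 in all, crops included, and the job is handed in when it is done.

Besides the shell and the picture viewer there is one more tool, called after "Call:" as a command line: name --argument value ..., lists and objects as JSON in quotes. step_arm: Moves the arm, as the interface text tells. Its arguments: {"type":"object","properties":{"targets":{"type":"array","items":{"type":"array"}},"force":{"type":"number"}},"required":["targets"]}

```bash
ls; mkdir -p pics
python3 - <<'E'
from workcell import bot
import cv2,numpy as np
o=bot.get_obs();print(o)
for n in("scene","top"):
    p,d=bot.camera(n);cv2.imwrite(f"pics/{n}0.png",p[:,:,::-1]);np.save(f"pics/{n}0.npy",d)
    c=bot.camera_params(n);print(n,c)
E
```

```text
pics
{'time': 0.0, 'q': array([ 7.40848894e+01,  5.01189945e+00,  1.00337505e+01,  9.50988735e+01,
       -1.47070047e-03,  8.99984363e+01]), 'qd': array([-0.04018042, -0.04314375,  0.06504665, -0.08968053,  0.08516226,
        0.10475104]), 'joint_efforts': array([-1.34574457e-03, -5.20390177e+01,  4.64798355e+01,  1.63120916e-02,
       -1.97521663e-04, -1.11358338e-05]), 'ee_pos': array([0.1507617 , 0.52869711, 0.23056909]), 'tcp_rot': array([-1.79922978e+02,  1.46859704e-03,  1.64086455e+02]), 'wrist_force': array([ 0.29339212, -0.59884334,  0.35927834]), 'torque': array([ 0.00487995, -0.0384012 , -0.03941496]), 'grasp_force': 0.0, 'opening': 0.08536809019468063}
scene {'K': array([[527.8307303 ,   0.        , 277.01349493],
       [  0.        , 527.8307303 , 207.393401  ],
       [  0.        ,   0.        ,   1.        ]]), 'R': array([[ 0.2987179 ,  0.95426629,  0.01197791],
       [ 0.70801364, -0.21318177, -0.67325345],
       [-0.6399096 ,  0.20959338, -0.73931476]]), 't': array([-0.16341193, -0.26066189,  1.78796619])}
top {'K': array([[400.16060795,   0.        , 283.42424391],
       [  0.        , 400.16060795, 211.94885774],
       [  0.        ,   0.        ,   1.        ]]), 'R': array([[-0.01610869, -0.99981404,  0.0106018 ],
       [-0.99829566,  0.01548759, -0.05626646],
       [ 0.0560918 , -0.01149011, -0.9983595 ]]), 't': array([0.00682566, 0.44830535, 1.31229262])}
```

View pics/top0.png

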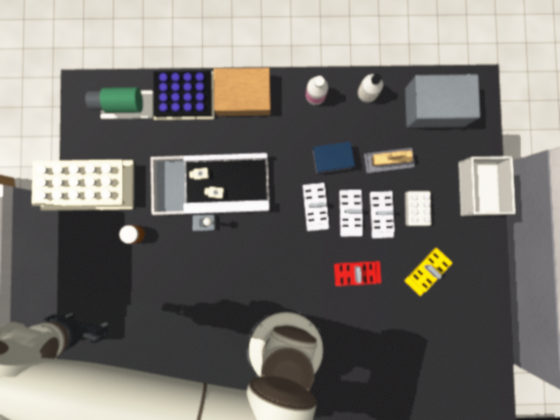

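View pics/scene0.png

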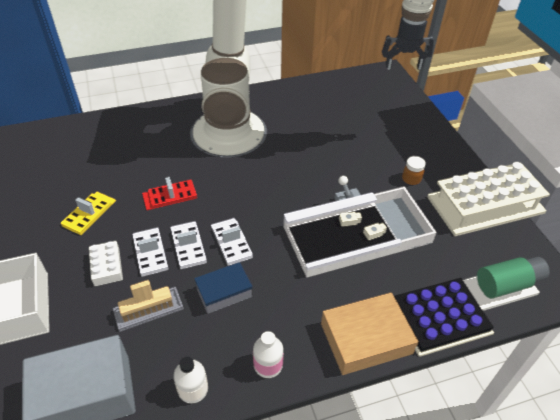

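The top view shows three white plates near (316,207), (351,213) and (381,214). The red (358,273) and yellow (428,271) look-alikes are near them. The brush tray is at (389,160) and the tip box at (333,157). The deck spans (150–270, 155–213) with two cartridges near (198,174) and (213,193), and the lever ball is at (207,222).

```bash
cat > h.py <<'E'
import cv2,numpy as np
from workcell import bot
def ray(c,u,v,z):
    """pixel -> world point on plane z"""
    K,R,t=c["K"],np.array(c["R"]),np.array(c["t"])
    o=-R.T@t; d=R.T@np.linalg.solve(K,[u,v,1.]); return o+d*(z-o[2])/d[2]
def px(c,X):
    p=(np.array(c["R"])@np.array(X).T).T+c["t"]; p=p@c["K"].T; return p[...,:2]/p[...,2:]
def cloud(c,d):
    v,u=np.mgrid[0:d.shape[0],0:d.shape[1]]
    p=np.stack([(u-c["K"][0,2])/c["K"][0,0]*d,(v-c["K"][1,2])/c["K"][1,1]*d,d],-1)
    P=(p-np.array(c["t"]))@np.array(c["R"]); P[d==0]=np.nan; return P
def ortho(c,img,z,x0,x1,y0,y1,s):
    """rectified picture on plane z: rows = x from x1 down to x0, columns = y from y1 down to y0; s px/m"""
    W,H=int((y1-y0)*s),int((x1-x0)*s)
    r,q=np.mgrid[0:H,0:W]; X=np.stack([x1-r/s,y1-q/s,np.full(r.shape,z)],-1)
    m=px(c,X.reshape(-1,3)).reshape(H,W,2).astype(np.float32)
    return cv2.remap(img,m[...,0],m[...,1],cv2.INTER_CUBIC)
E
python3 - <<'E'
from h import *
c=bot.camera_params("top");im=cv2.imread("pics/top0.png");d=np.load("pics/top0.npy")
P=cloud(c,d)
for n,(u,v) in dict(p1=(316,207),p2=(351,213),p3=(381,214),brush=(391,158),tray=(389,160),tip=(333,157),tube=(418,208),jar=(131,234),s1=(198,174),s2=(213,193),ball=(207,222),deck=(220,183),red=(358,273)).items():
    print(n,P[v,u].round(3))
cv2.imwrite("pics/o1.png",ortho(c,im,0.03,0.28,0.60,-0.40,0.46,900)[:, :])
E
```

```text
p1 [ 0.463 -0.109  0.012]
p2 [ 0.441 -0.223  0.018]
p3 [ 0.437 -0.324  0.012]
brush [ 0.612 -0.346  0.074]
tray [ 0.609 -0.344  0.055]
tip [ 0.621 -0.163  0.057]
tube [ 0.453 -0.44   0.034]
jar [0.383 0.48  0.072]
s1 [0.573 0.274 0.049]
s2 [0.511 0.226 0.05 ]
ball [0.416 0.235 0.107]
deck [0.545 0.206 0.032]
red [ 0.248 -0.234  0.056]
```

View pics/o1.png

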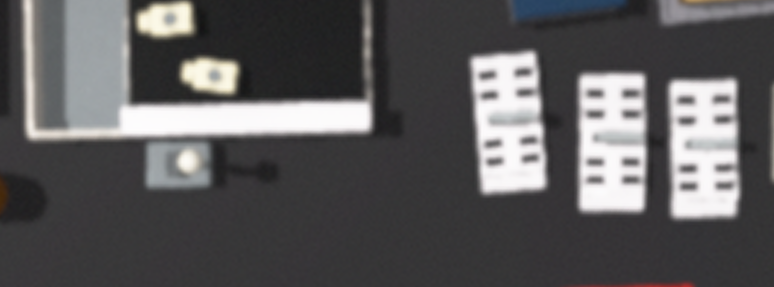

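Call:
step_arm --targets '[[1, [50, -45, 14], [0, 0, -0.15]], [1, [95, -85, 27], [0, 0, -0.3]], [1, [140, -125, 40], [0, 0, -0.45]], [1, [185, -165, 53], [0, 0, -0.6]], [1, [230, -205, 66], [0, 0, -0.75]], [1, [275, -245, 79], [0, 0, -0.9]], [1, [320, -285, 90], [0, 0, -1.05]], [1, [360, -320, 100], [0, 0, -1.2]]]'

```text
time: 0.9
ee_pos: [0.4443, 0.267, 0.3139]
tcp_rot: [-180.0, -0.0, 95.0]
wrist_force: [0.3, 1.0, 0.4]
opening: 0.0855
grasp_force: 0.0
```

Call:
step_arm --targets '[[1, [0, 0, 0], [0, 0, -0.15]], [1, [0, 0, 0], [0, 0, -0.3]], [1, [0, 0, 0], [0, 0, -0.45]], [1, [0, 0, 0], [0, 0, -0.6]], [1, [0, 0, 0], [0, 0, -0.75]], [1, [0, 0, 0], [0, 0, -0.9]], [1, [0, 0, 0], [0, 0, -1.05]], [1, [0, 0, 0], [0, 0, -1.2]]]'

```text
time: 1.7
ee_pos: [0.4528, 0.2508, 0.3131]
tcp_rot: [-179.0, 0.1, 28.4]
wrist_force: [0.8, -0.1, -0.6]
opening: 0.0854
grasp_force: 0.0
```

Call:
step_arm --targets '[[1, [-30, 0, 0], [0, 0, -0.15]], [1, [-60, 0, 0], [0, 0, -0.3]], [1, [-60, 0, 0], [0, 0, -0.464]], [1, [-60, 0, 0], [0, 0, -0.464]], [1, [-60, 0, 0], [0, 0, -0.464]]]'

```text
time: 2.2
ee_pos: [0.4257, 0.1095, 0.3135]
tcp_rot: [-174.2, 0.4, 10.7]
wrist_force: [1.2, -0.1, -0.2]
opening: 0.0856
grasp_force: 0.0
```

Run:
```python
from h import *
o=bot.get_obs();print(o["time"],o["q"].round(1),o["ee_pos"],o["tcp_rot"])
c=bot.camera_params("wrist");p,d=bot.camera("wrist")
print(c)
cv2.imwrite("pics/w1.png",p[:,:,::-1]);np.save("pics/w1.npy",d)
import pickle;pickle.dump(c,open("pics/w1.pkl","wb"))
```

```text
2.2 [ 10.7  -7.    7.4 104.9   5.8 179.9] [0.42570258 0.10945815 0.31348307] [-174.18962987    0.44678811   10.71413841]
{'K': array([[338.48580562,   0.        , 277.49325397],
       [  0.        , 338.48580562, 208.32009879],
       [  0.        ,   0.        ,   1.        ]]), 'R': array([[ 0.18405967, -0.97775397, -0.10059427],
       [-0.93850857, -0.20523553,  0.27763291],
       [-0.2921022 ,  0.04330756, -0.95540607]]), 't': array([0.05972583, 0.36376421, 0.57466106])}
```

View pics/w1.png

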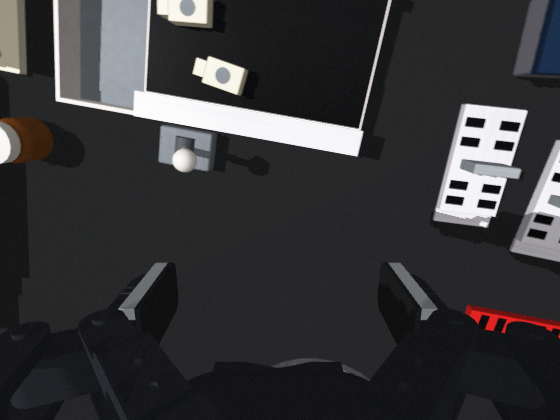

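Call:
step_arm --targets '[[1, [0, 0, 0], [0, 0, 0.15]], [1, [0, 0, 0], [0, 0, 0.3]], [1, [0, 0, 0], [0, 0, 0.45]], [1, [0, 0, 0], [0, 0, 0.6]], [1, [0, 0, 0], [0, 0, 0.75]], [1, [0, 0, 0], [0, 0, 0.9]], [1, [0, 0, 0], [0, 0, 1.05]], [1, [0, 0, 0], [0, 0, 1.2]]]'

```text
time: 3.05
ee_pos: [0.4259, 0.1106, 0.3134]
tcp_rot: [-174.2, 0.4, 80.0]
wrist_force: [-0.5, 1.0, -0.7]
opening: 0.0855
grasp_force: 0.0
```

Run:
```python
from h import *
import pickle
c=pickle.load(open("pics/w1.pkl","rb"));d=np.load("pics/w1.npy");im=cv2.imread("pics/w1.png");P=cloud(c,d)
def rect(m,n):
    m=cv2.morphologyEx(m.astype(np.uint8),cv2.MORPH_OPEN,np.ones((3,3)))
    k,l,s,_=cv2.connectedComponentsWithStats(m)
    for i in range(1,k):
        if s[i,4]>200:
            Q=P[l==i];r=cv2.minAreaRect(Q[:,:2].astype(np.float32));print(n,s[i,4],np.round(r[0],4),np.round(r[1],4),round(r[2],2),"z",np.median(Q[:,2]).round(4))
w=im.min(2)>150
rect(w&(abs(P[...,2]-.054)<.004),"rail")
rect(w&(abs(P[...,2]-.015)<.004),"plate")
rect((im.min(2)>100)&(abs(P[...,2]-.052)<.004)&(P[...,0]>.5),"scrap")
o=bot.get_obs();print(o["q"],o["ee_pos"])
```

```text
rail 739 [0.5728 0.2714] [0.0225 0.0553] 8.99 z 0.0514
rail 909 [0.5171 0.2234] [0.0552 0.0292] 82.09 z 0.0514
rail 5816 [0.4692 0.184 ] [0.0292 0.2703] 1.1 z 0.0532
rail 442 [ 0.4718 -0.107 ] [0.0112 0.0486] 4.61 z 0.0544
plate 4476 [ 0.4759 -0.1064] [0.132  0.0711] 4.84 z 0.0144
plate 1438 [ 0.4396 -0.1949] [0.1291 0.0436] 22.77 z 0.0143
scrap 1063 [0.5731 0.2715] [0.0229 0.0564] 7.9 z 0.0514
scrap 1218 [0.5171 0.224 ] [0.0566 0.0295] 82.29 z 0.0514
[ 13.32597082  -1.80403411  12.20448999 109.55410706   1.91114171
 113.27872686] [0.4258995  0.11064985 0.31336919]
```

```bash
cat >> h.py <<'E'
from scipy.spatial.transform import Rotation as Ro
def go(pos,rpy,wait=False):
    """shift in mm and turn from the measured pose to a target pose"""
    o=bot.get_obs();A=Ro.from_euler('xyz',o["tcp_rot"],degrees=True);B=Ro.from_euler('xyz',rpy,degrees=True)
    s=(np.array(pos)-o["ee_pos"])*1e3;r=(B*A.inv()).as_rotvec()
    print("shift",s.round(1),"turn",r.round(3),"|",np.linalg.norm(s).round(),"mm",np.degrees(np.linalg.norm(r)).round(1),"deg")
E
python3 -c "
from h import *
go([.43,-.24,.36],[180,0,180])"
```

```text
shift [   4.1 -350.6   46.6] turn [ 0.081 -0.083  1.744] | 354.0 mm 100.2 deg
```

Call:
step_arm --targets '[[1, [4, -350, 46], [0.081, -0.083, 1.744]], [1, [4, -350, 46], [0.081, -0.083, 1.744]], [1, [4, -350, 46], [0.081, -0.083, 1.744]], [1, [4, -350, 46], [0.081, -0.083, 1.744]], [1, [4, -350, 46], [0.081, -0.083, 1.744]], [1, [4, -350, 46], [0.081, -0.083, 1.744]], [1, [4, -350, 46], [0.081, -0.083, 1.744]], [1, [4, -350, 46], [0.081, -0.083, 1.744]]]'

```text
time: 3.85
ee_pos: [0.4298, -0.2367, 0.3592]
tcp_rot: [-177.7, -1.2, 140.0]
wrist_force: [1.2, 0.2, 0.0]
opening: 0.0853
grasp_force: 0.0
```

```bash
python3 -c "
from h import *
go([.43,-.24,.36],[180,0,180])"
```

```text
shift [ 0.2 -3.3  0.8] turn [ 0.031 -0.034  0.697] | 3.0 mm 40.0 deg
```

Call:
step_arm --targets '[[1, [0, -3, 1], [0.031, -0.034, 0.697]], [1, [0, -3, 1], [0.031, -0.034, 0.697]], [1, [0, -3, 1], [0.031, -0.034, 0.697]], [1, [0, -3, 1], [0.031, -0.034, 0.697]], [1, [0, -3, 1], [0.031, -0.034, 0.697]], [1, [0, -3, 1], [0.031, -0.034, 0.697]], [1, [0, -3, 1], [0.031, -0.034, 0.697]]]'

```text
time: 4.55
ee_pos: [0.4301, -0.2379, 0.36]
tcp_rot: [180.0, -0.0, 179.5]
wrist_force: [1.5, 0.2, 0.6]
opening: 0.0851
grasp_force: 0.0
```

```bash
cat >> h.py <<'E'
def rects(P,m,n,amin=200):
    m=cv2.morphologyEx(m.astype(np.uint8),cv2.MORPH_OPEN,np.ones((3,3)))
    k,l,s,_=cv2.connectedComponentsWithStats(m)
    for i in range(1,k):
        if s[i,4]>amin:
            Q=P[l==i];r=cv2.minAreaRect(Q[:,:2].astype(np.float32));print(n,s[i,4],np.round(r[0],4),np.round(r[1],4),round(r[2],2),"z",np.median(Q[:,2]).round(4),"px",s[i,:4])
def snap(cam,name):
    o=bot.get_obs();print(round(o["time"],2),o["q"].round(1),o["ee_pos"].round(4),o["tcp_rot"].round(1))
    c=bot.camera_params(cam);p,d=bot.camera(cam);cv2.imwrite(f"pics/{name}.png",p[:,:,::-1]);return c,p[:,:,::-1],cloud(c,d)
E
python3 - <<'E'
from h import *
c,im,P=snap("wrist","w2")
w=im.min(2)>140
rects(P,w&(abs(P[...,2]-.0145)<.004),"plate")
rects(P,(abs(P[...,2]-.054)<.004)&(P[...,0]<.56),"grip")
rects(P,(abs(P[...,2]-.110)<.006),"handle",60)
rects(P,(abs(P[...,2]-.048)<.005)&(P[...,0]>.54),"head",100)
rects(P,(abs(P[...,2]-.0145)<.004)&(P[...,0]>.54),"tray",100)
E
```

```text
4.55 [-29.    2.2  21.9 109.8   0.  -28.4] [ 0.4301 -0.2379  0.36  ] [180.   -0.  179.5]
plate 2817 [ 0.4472 -0.3271] [0.1321 0.0699] 1.44 z 0.0144 px [189 127  55  91]
plate 2744 [ 0.4539 -0.2238] [0.131  0.0696] 0.11 z 0.0144 px [263 132  49  89]
plate 2684 [ 0.4764 -0.1066] [0.1318 0.0697] 4.77 z 0.0143 px [342 145  49  91]
plate 205 [ 0.4796 -0.5955] [0.0034 0.0849] 89.74 z 0.0146 px [ 30 169  15  56]
grip 479 [ 0.2504 -0.4782] [0.05   0.0124] 44.89 z 0.0542 px [54  0 40 36]
grip 342 [ 0.2528 -0.2361] [0.0354 0.0119] 2.34 z 0.054 px [273   0  11  34]
grip 380 [ 0.4956 -0.5953] [0.1287 0.0044] 0.65 z 0.0541 px [  7 169  24  90]
grip 335 [ 0.4431 -0.3271] [0.0123 0.0497] 1.96 z 0.0543 px [193 171  38  10]
grip 332 [ 0.4498 -0.2242] [0.0486 0.0116] 89.97 z 0.0543 px [270 176  37   9]
grip 1516 [0.4713 0.0976] [0.0294 0.0995] 1.03 z 0.0532 px [487 182  73  23]
grip 330 [ 0.4725 -0.1068] [0.0123 0.0497] 4.67 z 0.0541 px [356 190  37  12]
handle 391 [ 0.6202 -0.3584] [0.0143 0.043 ] 4.74 z 0.1138 px [172 309  34  15]
handle 805 [ 0.7695 -0.5369] [0.0454 0.0651] 1.48 z 0.1099 px [ 54 394  45  26]
head 225 [ 0.5754 -0.5954] [0.0042 0.0704] 89.42 z 0.0482 px [ 28 244  14  44]
head 4164 [ 0.6271 -0.1658] [0.0838 0.1223] 7.23 z 0.0505 px [284 265  86  60]
head 234 [ 0.6097 -0.3429] [0.0161 0.0643] 4.64 z 0.0507 px [187 279  43  13]
tray 154 [ 0.5745 -0.5957] [0.0035 0.0687] 89.62 z 0.0144 px [ 44 236  11  41]
tray 381 [ 0.6164 -0.3375] [0.0645 0.1196] 6.23 z 0.0131 px [176 257  80  38]
```

View pics/w2.png

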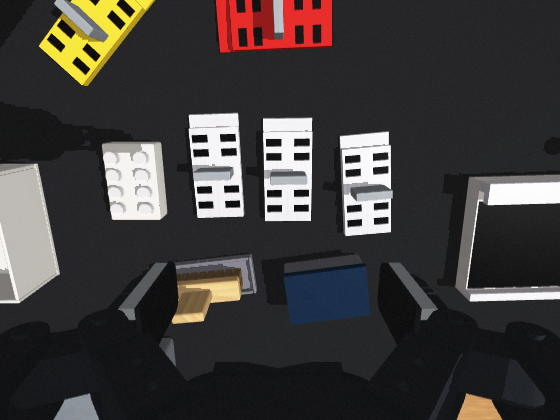

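The view shows the three plates with their tongues on the robot side (top of the picture, about (214,120), (288,125) and (365,140)). The brush is at about (200,285), with its head and its tray's long axis running along world y. The red and yellow look-alikes are at the top.

Run:
```python
from h import *
c=bot.camera_params("top");P=cloud(c,np.load("pics/top0.npy"))
b=(P[...,0]>.54)&(P[...,0]<.68)&(P[...,1]<-.26)&(P[...,1]>-.44)
rects(P,b&(abs(P[...,2]-.115)<.012),"handle",8)
rects(P,b&(abs(P[...,2]-.053)<.008),"head",8)
rects(P,b&(P[...,2]>.008),"tray",8)
go([.62,-.358,.18],[180,0,94.7])
```

```text
handle 68 [ 0.6199 -0.3576] [0.0424 0.0134] 88.65 z 0.1143 px [391 151  15   5]
head 133 [ 0.6218 -0.3811] [0.0339 0.0785] 6.75 z 0.0526 px [389 150  24  13]
head 143 [ 0.6166 -0.3179] [0.0352 0.0425] 0.43 z 0.0532 px [374 153  14  11]
tray 511 [ 0.6275 -0.3657] [0.0485 0.1404] 6.06 z 0.0529 px [372 149  42  17]
shift [ 189.9 -120.1 -180. ] turn [-1.00e-03 -0.00e+00 -1.48e+00] | 288.0 mm 84.8 deg
```

Call:
step_arm --targets '[[1, [30, -20, -20], [0, 0, -0.15]], [1, [60, -40, -50], [0, 0, -0.3]], [1, [90, -60, -80], [0, 0, -0.45]], [1, [120, -80, -110], [0, 0, -0.6]], [1, [150, -100, -140], [0, 0, -0.75]], [1, [175, -110, -165], [0, 0, -0.9]], [1, [190, -120, -180], [0, 0, -1.05]], [1, [190, -120, -180], [0, 0, -1.2]]]'

```text
time: 5.4
ee_pos: [0.6208, -0.3581, 0.1748]
tcp_rot: [-179.8, -0.3, 110.4]
wrist_force: [-1.1, -0.0, -0.3]
opening: 0.0851
grasp_force: 0.0
```

Call:
step_arm --targets '[[1, [0, 0, 0], [0, 0, -0.14]], [1, [0, 0, 0], [0, 0, -0.28]], [1, [0, 0, 0], [0, 0, -0.28]], [1, [0, 0, 0], [0, 0, -0.28]]]'

```text
time: 5.8
ee_pos: [0.6202, -0.3579, 0.18]
tcp_rot: [-180.0, -0.0, 95.0]
wrist_force: [0.4, -0.0, -0.3]
opening: 0.0855
grasp_force: 0.0
```

Run:
```python
from h import *
print(bot.get_obs()["q"].round(1))
go([.62,-.358,.074],[180,0,94.7])
```

```text
[-30.   28.8  33.8  95.    0.   55. ]
shift [-2.00e-01 -1.00e-01 -1.06e+02] turn [-0.    -0.    -0.006] | 106.0 mm 0.3 deg
```

Call:
step_arm --targets '[[1, [0, 0, -35], [0, 0, -0.006]], [1, [0, 0, -70], [0, 0, -0.006]], [1, [0, 0, -106], [0, 0, -0.006]], [1, [0, 0, -106], [0, 0, -0.006]], [0.1, [0, 0, -106], [0, 0, -0.006]], [0, [0, 0, -106], [0, 0, -0.006]], [0, [0, 0, -106], [0, 0, -0.006]], [0, [0, 0, -106], [0, 0, -0.006]]]' --force 60

```text
time: 6.6
ee_pos: [0.6208, -0.3583, 0.076]
tcp_rot: [179.9, 0.1, 94.5]
wrist_force: [0.6, -0.9, -0.1]
opening: 0.0279
grasp_force: 0.0
```

Call:
step_arm --targets '[[0, [0, 0, 0], [0, 0, 0]], [0, [0, 0, 0], [0, 0, 0]], [0, [0, 0, 0], [0, 0, 0]]]'

```text
time: 6.9
ee_pos: [0.6205, -0.3582, 0.0753]
tcp_rot: [179.9, 0.1, 94.5]
wrist_force: [0.3, -1.0, 6.0]
opening: 0.0135
grasp_force: 59.1
```

Call:
step_arm --targets '[[0, [0, 0, 20], [0, 0, 0]], [0, [0, 0, 50], [0, 0, 0]], [0, [-10, 10, 90], [0, 0, 0]], [0, [-25, 35, 125], [0, 0, 0.1]], [0, [-40, 80, 130], [0, 0, 0.2]], [0, [-55, 125, 130], [0, 0, 0.34]], [0, [-64, 170, 130], [0, 0, 0.48]], [0, [-64, 215, 130], [0, 0, 0.62]]]'

```text
time: 7.7
ee_pos: [0.5547, -0.1415, 0.2043]
tcp_rot: [180.0, -0.0, 130.3]
wrist_force: [1.5, 0.9, -1.7]
opening: 0.0131
grasp_force: 58.8
```

Call:
step_arm --targets '[[0, [0, 45, 0], [0, 0, 0.14]], [0, [0, 90, 0], [0, 0, 0.28]], [0, [0, 135, 0], [0, 0, 0.42]], [0, [0, 180, 0], [0, 0, 0.56]], [0, [0, 215, 0], [0, 0, 0.7]], [0, [0, 229, 0], [0, 0, 0.84]], [0, [0, 229, 0], [0, 0, 0.89]], [0, [0, 229, 0], [0, 0, 0.89]]]'

```text
time: 8.5
ee_pos: [0.5559, 0.0867, 0.2037]
tcp_rot: [180.0, -0.1, -178.9]
wrist_force: [0.5, -0.6, -1.0]
opening: 0.0133
grasp_force: 59.1
```

Run:
```python
from h import *
c,im,P=snap("scene","s1")
c,im,P=snap("wrist","w3")
rects(P,(im.min(2)>100)&(abs(P[...,2]-.052)<.005)&(P[...,0]>.48),"scrap")
rects(P,(abs(P[...,2]-.044)<.003)&(P[...,0]>.52),"ledge/wall",60)
rects(P,(abs(P[...,2]-.054)<.004)&(P[...,0]<.5)&(im.min(2)>120),"rail")
go([.5566,.0857,.102],[180,0,181.1])
a=cv2.imread("pics/s1.png")[120:300,200:460];b=cv2.imread("pics/w3.png")
cv2.imwrite("pics/v1.png",cv2.resize(a,None,fx=2.8,fy=2.8,interpolation=cv2.INTER_CUBIC))
```

```text
8.5 [ 8.9  6.3  8.4 92.2  0.   7.7] [0.5559 0.0867 0.2037] [ 1.800e+02 -1.000e-01 -1.789e+02]
8.55 [ 8.8  6.3  8.4 92.2  0.   7.8] [0.5559 0.0862 0.2038] [ 180.   -0. -179.]
scrap 952 [0.4826 0.1071] [0.0064 0.1155] 0.84 z 0.0533 px [235 102 140   9]
scrap 314 [0.4818 0.193 ] [0.0032 0.0544] 0.97 z 0.0532 px [376 105  66   5]
scrap 296 [0.4811 0.2579] [0.0024 0.0732] 0.96 z 0.0532 px [443 106  86   4]
scrap 2054 [0.517  0.2241] [0.0568 0.0298] 82.08 z 0.0513 px [404 129  69  41]
scrap 1787 [0.5773 0.2723] [0.0302 0.0565] 5.84 z 0.0513 px [450 201  64  35]
ledge/wall 224 [ 0.6061 -0.1069] [0.0557 0.003 ] 8.93 z 0.0439 px [ 64 210  19  55]
ledge/wall 2557 [0.6315 0.2485] [0.0133 0.2301] 1.31 z 0.0433 px [325 262 235  13]
ledge/wall 94 [ 0.6465 -0.1019] [0.0251 0.0026] 4.08 z 0.0444 px [ 81 266   9  23]
rail 12128 [0.4694 0.1834] [0.0292 0.2687] 1.16 z 0.0532 px [234  72 326  39]
rail 901 [ 0.4722 -0.1065] [0.0117 0.0498] 4.89 z 0.0543 px [13 79 62 19]
shift [   0.6   -0.2 -101.9] turn [-0.    -0.001  0.003] | 102.0 mm 0.2 deg
```

View pics/v1.png

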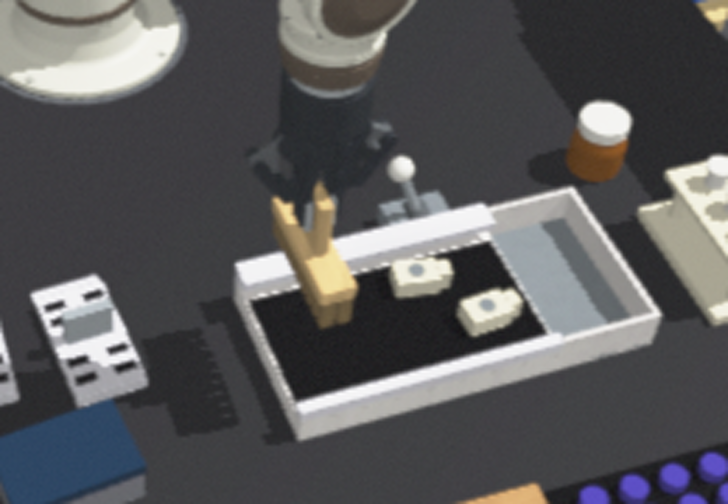

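Call:
step_arm --targets '[[0, [1, 0, -35], [0, 0, 0]], [0, [1, 0, -65], [0, 0, 0]], [0, [1, 0, -85], [0, 0, 0]], [0, [1, 0, -95], [0, 0, 0]], [0, [1, 0, -101], [0, 0, 0]], [0, [1, 0, -101], [0, 0, 0]], [0, [1, 0, -101], [0, 0, 0]]]'

```text
time: 9.3
ee_pos: [0.5577, 0.086, 0.1044]
tcp_rot: [180.0, 0.1, -179.0]
wrist_force: [0.1, -0.4, -2.2]
opening: 0.013
grasp_force: 59.1
```

Call:
step_arm --targets '[[0, [0, 14, 0], [0, 0, 0]], [0, [-0.6, 28, 0], [0, 0, 0]], [0, [-0.8, 42, 0], [0, 0, 0]], [0, [-1.1, 56, 0], [0, 0, 0]], [0, [-1.3, 68, 0], [0, 0, 0]], [0, [-1.5, 80, 0], [0, 0, 0]], [0, [-1.7, 90, 0], [0, 0, 0]], [0, [-1.9, 100, 0], [0, 0, 0]]]'

```text
time: 10.1
ee_pos: [0.5552, 0.1869, 0.1031]
tcp_rot: [180.0, -0.0, -179.0]
wrist_force: [-0.9, -0.7, -1.7]
opening: 0.0134
grasp_force: 59.2
```

Call:
step_arm --targets '[[0, [-0.2, 10, -1], [0, 0, 0]], [0, [-0.4, 20, -1], [0, 0, 0]], [0, [-0.6, 30, -1], [0, 0, 0]], [0, [-0.8, 40, -1], [0, 0, 0]], [0, [-1, 50, -1], [0, 0, 0]], [0, [-1.2, 60, -1], [0, 0, 0]], [0, [-1.4, 70, -1], [0, 0, 0]], [0, [-1.6, 80, -1], [0, 0, 0]]]'

```text
time: 10.9
ee_pos: [0.5536, 0.2669, 0.1022]
tcp_rot: [180.0, -0.0, -179.0]
wrist_force: [-1.4, -0.3, -1.8]
opening: 0.0136
grasp_force: 59.1
```

Call:
step_arm --targets '[[0, [-0.2, 10, 0], [0, 0, 0]], [0, [-0.4, 20, 0], [0, 0, 0]], [0, [-0.6, 30, 0], [0, 0, 0]], [0, [-0.8, 40, 0], [0, 0, 0]], [0, [-1, 50, 0], [0, 0, 0]], [0, [-1.2, 60, 0], [0, 0, 0]], [0, [-1.4, 70, 0], [0, 0, 0]], [0, [-1.6, 80, 0], [0, 0, 0]]]'

```text
time: 11.7
ee_pos: [0.552, 0.3469, 0.1021]
tcp_rot: [180.0, -0.0, -179.0]
wrist_force: [-0.1, -0.3, -2.2]
opening: 0.0134
grasp_force: 59.1
```

Run:
```python
from h import *
c,im,P=snap("scene","s2")
cv2.imwrite("pics/v2.png",cv2.resize(im[120:300,200:460],None,fx=2.8,fy=2.8,interpolation=cv2.INTER_CUBIC))
```

```text
11.7 [32.1 18.4 11.4 83.   0.  31.1] [0.552  0.3469 0.1021] [ 180.   -0. -179.]
```

View pics/v2.png

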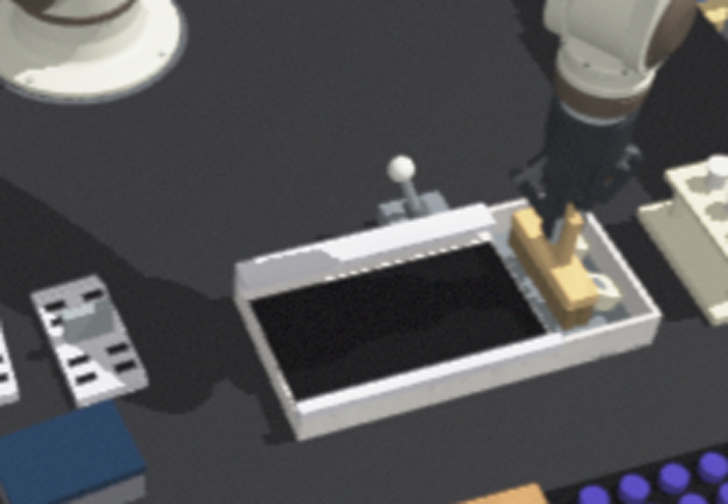

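The bed is now empty, and both cartridges are in the trough beside the brush at about (585,290). Next I'll lift the brush, check the trough, and carry the brush back.

Call:
step_arm --targets '[[0, [0, 0, 30], [0, 0, 0]], [0, [0, -10, 70], [0, 0, 0]], [0, [0, -40, 102], [0, 0, 0]], [0, [0, -85, 102], [0, 0, 0]], [0, [0, -130, 102], [0, 0, 0]], [0, [2, -175, 102], [0, 0, 0]], [0, [2, -175, 102], [0, 0, 0]]]'

```text
time: 12.45
ee_pos: [0.5543, 0.1667, 0.205]
tcp_rot: [-180.0, 0.1, -179.2]
wrist_force: [-0.5, 0.1, -1.4]
opening: 0.0133
grasp_force: 59.6
```

Run:
```python
from h import *
c,im,P=snap("wrist","w4")
D=Ro.from_euler('z',1.12,degrees=True);Q=D.inv().apply((P-[.5467,.1855,0]).reshape(-1,3)).reshape(P.shape)
hsv=cv2.cvtColor(np.ascontiguousarray(im),cv2.COLOR_BGR2HSV)
rects(Q,(Q[...,1]>.1)&(abs(Q[...,0])<.078)&(Q[...,2]>.02)&(Q[...,2]<.08)&(im.min(2)>110),"scrap?",50)
m=(abs(Q[...,0])<.05)&(abs(Q[...,1])<.13);print("bed max z",np.nanmax(Q[m][:,2]),m.sum())
go([.5547,-.1415,.204],[180,0,130.3])
```

```text
12.45 [16.8  8.5 11.  92.5 -0.  16. ] [0.5543 0.1667 0.205 ] [-1.800e+02  1.000e-01 -1.792e+02]
scrap? 834 [-0.0696  0.1177] [0.0353 0.0157] 89.77 z 0.0532 px [421  90  44  21]
scrap? 1799 [-0.0333  0.1957] [0.0571 0.0294] 89.76 z 0.0272 px [477 125  64  33]
scrap? 419 [0.0382 0.2371] [0.0076 0.0779] 89.47 z 0.0443 px [541 179  19  80]
scrap? 1522 [0.0344 0.1966] [0.0299 0.0571] 1.1 z 0.0273 px [467 196  60  31]
bed max z 0.3031266357942533 85716
shift [   0.4 -310.3   -0.9] turn [-0.     0.001 -0.882] | 310.0 mm 50.5 deg
```

View pics/w4.png

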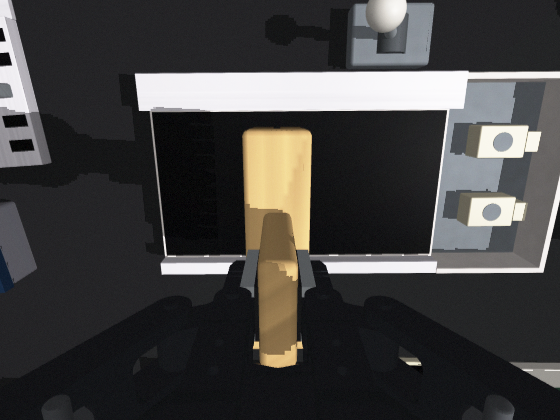

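Both cartridges lie flat in the trough at (500,141) and (488,210). Now the brush goes back.

Call:
step_arm --targets '[[0, [0, -45, 0], [0, 0, -0.14]], [0, [0, -90, 0], [0, 0, -0.28]], [0, [0, -135, 0], [0, 0, -0.42]], [0, [0, -180, 0], [0, 0, -0.56]], [0, [0, -225, 0], [0, 0, -0.7]], [0, [0, -270, 0], [0, 0, -0.84]], [0, [5, -310, 0], [0, 0, -0.98]], [0, [15, -355, 0], [0, 0, -1.12]]]'

```text
time: 13.3
ee_pos: [0.5694, -0.1845, 0.2047]
tcp_rot: [179.9, 0.0, 116.6]
wrist_force: [1.3, 0.3, -1.6]
opening: 0.0129
grasp_force: 59.9
```

Call:
step_arm --targets '[[0, [10, -45, 0], [0, 0, -0.14]], [0, [20, -90, 0], [0, 0, -0.28]], [0, [35, -130, -10], [0, 0, -0.382]], [0, [50, -165, -20], [0, 0, -0.382]], [0, [51, -170, -40], [0, 0, -0.382]], [0, [51, -170, -60], [0, 0, -0.382]], [0, [51, -170, -60], [0, 0, -0.382]]]'

```text
time: 14.0
ee_pos: [0.6197, -0.3529, 0.14]
tcp_rot: [-179.8, -0.2, 95.0]
wrist_force: [-0.6, 1.1, -2.2]
opening: 0.0133
grasp_force: 59.9
```

Run:
```python
from h import *
go([.6205,-.3582,.0765],[180,0,94.5])
c,im,P=snap("top","t2")
b=(P[...,0]>.54)&(P[...,0]<.68)&(P[...,1]<-.26)&(P[...,1]>-.46)
rects(P,b&(P[...,2]>.008)&(P[...,2]<.022),"tray",8)
cv2.imwrite("pics/v3.png",ortho(c,im,.014,.52,.70,-.47,-.23,2500))
```

```text
shift [  0.8  -5.3 -63.5] turn [-0.003 -0.005 -0.009] | 64.0 mm 0.6 deg
14.0 [-29.7  27.9  28.2  90.5   0.   55.3] [ 0.6197 -0.3529  0.14  ] [-179.8   -0.2   95. ]
tray 9 [ 0.5931 -0.3756] [0.0079 0.0093] 0.08 z 0.0136 px [394 166   3   3]
```

View pics/v3.png

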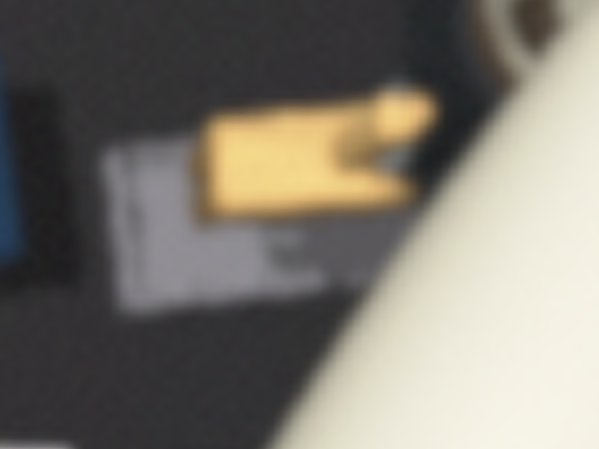

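The brush head is hovering over the tray, and its apparent shift is parallax. Lowering it to the pick pose.

Call:
step_arm --targets '[[0, [1, -5, 0], [0, 0, -0.009]], [0, [1, -5, -20], [0, 0, -0.009]], [0, [1, -5, -40], [0, 0, -0.009]], [0, [1, -5, -52], [0, 0, -0.009]], [0, [1, -5, -58], [0, 0, -0.009]], [0, [1, -5, -63], [0, 0, -0.009]], [0, [1, -5, -63], [0, 0, -0.009]], [0, [1, -5, -63], [0, 0, -0.009]]]'

```text
time: 14.85
ee_pos: [0.6213, -0.3591, 0.0821]
tcp_rot: [179.9, 0.0, 94.5]
wrist_force: [-0.1, -0.1, -1.9]
opening: 0.013
grasp_force: 60.0
```

Call:
step_arm --targets '[[0, [0, 0, -2], [0, 0, 0]], [0, [0, 0, -4], [0, 0, 0]], [0, [0, 0, -4], [0, 0, 0]], [0, [0, 0, -4], [0, 0, 0]]]'

```text
time: 15.25
ee_pos: [0.621, -0.3589, 0.0772]
tcp_rot: [180.0, -0.0, 94.5]
wrist_force: [-0.6, -0.7, -1.6]
opening: 0.0136
grasp_force: 60.0
```

Call:
step_arm --targets '[[0, [0, 0, -1], [0, 0, 0]], [0, [0, 0, -2], [0, 0, 0]], [0, [0, 0, -2], [0, 0, 0]], [0.3, [0, 0, -2], [0, 0, 0]], [0.6, [0, 0, -2], [0, 0, 0]], [0.6, [0, 0, -2], [0, 0, 0]], [0.6, [0, 0, -2], [0, 0, 0]], [0.6, [0, 0, -2], [0, 0, 0]]]'

```text
time: 16.05
ee_pos: [0.621, -0.359, 0.0752]
tcp_rot: [180.0, 0.0, 94.5]
wrist_force: [-0.2, 0.0, -0.2]
opening: 0.0513
grasp_force: 0.0
```

Call:
step_arm --targets '[[0.7, [0, 0, 0], [0, 0, 0]], [0.7, [0, 0, 20], [0, 0, 0]], [0.7, [0, 0, 50], [0, 0, 0]], [0.7, [0, 0, 90], [0, 0, 0]], [1, [-20, 20, 130], [0, 0, 0]], [1, [-60, 40, 150], [0, 0, 0]], [1, [-100, 50, 150], [0, 0, 0]], [1, [-140, 50, 150], [0, 0, 0]]]'

```text
time: 16.85
ee_pos: [0.4801, -0.3078, 0.2263]
tcp_rot: [179.9, 0.1, 94.5]
wrist_force: [0.4, -1.1, -0.1]
opening: 0.0854
grasp_force: 0.0
```

Run:
```python
from h import *
c,im,P=snap("wrist","w5")
rects(P,(im.min(2)>140)&(abs(P[...,2]-.0145)<.004),"plate")
rects(P,(abs(P[...,2]-.054)<.004)&(P[...,0]<.56),"grip")
c,im,P=snap("top","t3")
b=(P[...,0]>.54)&(P[...,0]<.68)&(P[...,1]<-.26)&(P[...,1]>-.46)
rects(P,b&(abs(P[...,2]-.115)<.012),"handle",8)
cv2.imwrite("pics/v4.png",ortho(c,im,.014,.34,.70,-.49,-.05,1600))
```

```text
16.85 [-32.7   7.6  12.3  94.6   0.   52.8] [ 0.4801 -0.3078  0.2263] [1.799e+02 1.000e-01 9.450e+01]
plate 319 [ 0.5023 -0.1381] [0.0835 0.0035] 4.44 z 0.0142 px [269   0  91   4]
plate 7098 [ 0.4535 -0.2239] [0.1314 0.0696] 0.1 z 0.0143 px [190  52 136  83]
plate 5529 [ 0.4464 -0.3274] [0.1311 0.0702] 1.4 z 0.0143 px [182 159 125  70]
grip 816 [ 0.4497 -0.2242] [0.0121 0.0496] 0.02 z 0.0541 px [241  62  17  60]
grip 646 [ 0.2512 -0.2362] [0.0394 0.012 ] 2.01 z 0.0539 px [ 0 80 46 16]
grip 624 [ 0.4431 -0.3271] [0.0118 0.0495] 2.55 z 0.0541 px [230 178  13  51]
grip 258 [ 0.2581 -0.4703] [0.0283 0.0119] 45.16 z 0.054 px [ 47 309  22  22]
16.9 [-32.9   7.2  11.9  94.8  -0.1  52.6] [ 0.4748 -0.3078  0.2263] [-179.9   -0.    94.4]
handle 67 [ 0.6216 -0.3581] [0.0144 0.0428] 6.38 z 0.1139 px [392 150  14   6]
```

View pics/v4.png

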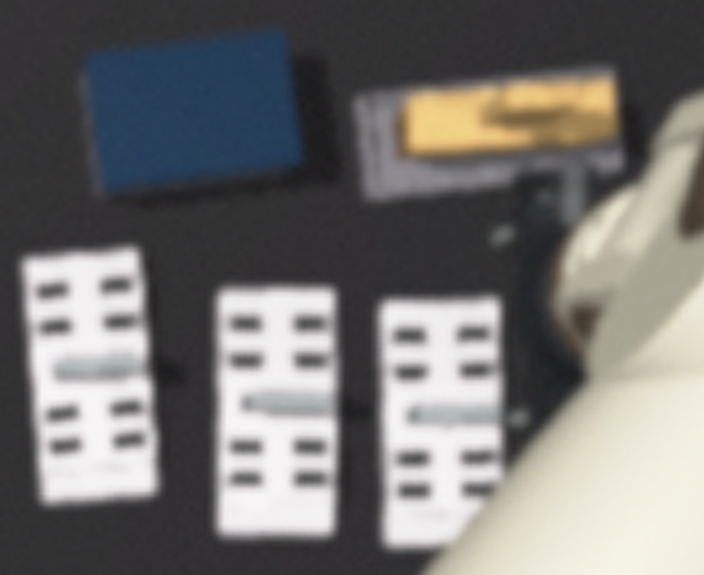

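The brush stands in its tray again, with the handle back at the start spot, and the three plates are unmoved. I'll start with plate p3 and put it in the farthest place.

```bash
cat >> h.py <<'E'
DO=np.array([.5467,.1855,0]);DY=1.12
def stage(Y,xt,zt,th,yaw=90+DY,h=22):
    """TCP pose (m, rpy) that puts the held plate's tip at deck (xt,Y), zt above the bed (mm), tilted th deg tongue down"""
    t=np.radians(th);x=xt+80*np.cos(t)-h*np.sin(t);z=30+zt+80*np.sin(t)+h*np.cos(t)
    D=Ro.from_euler('z',DY,degrees=True)
    p=DO+D.apply(np.array([x,Y,z])/1e3)
    R=D*Ro.from_euler('y',-th,degrees=True)*D.inv()*Ro.from_euler('z',yaw,degrees=True)*Ro.from_euler('x',180,degrees=True)
    return p,R.as_euler('xyz',degrees=True)
E
python3 - <<'E'
from h import *
go([.4433,-.3271,.13],[180,0,91.5])
E
```

```text
shift [-34.1 -18.7 -96.5] turn [ 0.001  0.    -0.05 ] | 104.0 mm 2.9 deg
```

Call:
step_arm --targets '[[1, [-20, -9, -40], [0, 0, -0.03]], [1, [-37, -19, -80], [0, 0, -0.05]], [1, [-37, -19, -96], [0, 0, -0.05]], [1, [-37, -19, -96], [0, 0, -0.05]], [1, [-37, -19, -96], [0, 0, -0.05]]]'

```text
time: 17.45
ee_pos: [0.4446, -0.3281, 0.13]
tcp_rot: [179.9, 0.0, 91.6]
wrist_force: [0.8, -0.9, 1.1]
opening: 0.0855
grasp_force: 0.0
```

Run:
```python
from h import *
go([.4433,-.3271,.022],[180,0,91.5])
```

```text
shift [  -1.3    1.  -108. ] turn [ 0.     0.001 -0.002] | 108.0 mm 0.1 deg
```

Call:
step_arm --targets '[[1, [-1, 1, -40], [0, 0, 0]], [1, [-1, 1, -80], [0, 0, 0]], [1, [-1, 1, -103], [0, 0, 0]], [1, [-1, 1, -108], [0, 0, 0]], [1, [-1, 1, -108], [0, 0, 0]], [0, [-1, 1, -108], [0, 0, 0]], [0, [-1, 1, -108], [0, 0, 0]], [0, [-1, 1, -108], [0, 0, 0]]]' --force 90

```text
time: 18.25
ee_pos: [0.4437, -0.3274, 0.0226]
tcp_rot: [179.9, 0.1, 91.6]
wrist_force: [0.2, -0.5, 0.1]
opening: 0.0436
grasp_force: 0.0
```

Call:
step_arm --targets '[[0, [0, 0, 0], [0, 0, 0]], [0, [0, 0, 0], [0, 0, 0]], [0, [0, 0, 0], [0, 0, 0]], [0, [0, 0, 0], [0, 0, 0]]]'

```text
time: 18.65
ee_pos: [0.4431, -0.3271, 0.0218]
tcp_rot: [180.0, 0.0, 91.6]
wrist_force: [-1.1, 1.0, 5.0]
opening: 0.0108
grasp_force: 89.0
```

Run:
```python
from h import *
p,r=stage(74,-54,60,14);print(p,r)
go(p,r)
```

```text
[0.56355144 0.25984359 0.13070026] [1.66000000e+02 1.27222187e-14 9.11200000e+01]
shift [120.4 587.  108.9] turn [ 0.006 -0.244 -0.008] | 609.0 mm 14.0 deg
```

Call:
step_arm --targets '[[0, [0, 0, 25], [0, 0, 0]], [0, [0, 0, 65], [0, 0, 0]], [0, [0, 5, 110], [0, 0, 0]], [0, [5, 45, 135], [0, 0, 0]], [0, [15, 90, 140], [0, 0, 0]], [0, [25, 135, 140], [0, 0, 0]], [0, [35, 180, 140], [0, -0.03, 0]], [0, [45, 225, 140], [0, -0.06, 0]]]'

```text
time: 19.45
ee_pos: [0.488, -0.1001, 0.1604]
tcp_rot: [176.6, 0.1, 91.6]
wrist_force: [0.3, 0.5, -3.8]
opening: 0.0109
grasp_force: 88.3
```

Call:
step_arm --targets '[[0, [10, 45, 0], [0, -0.03, 0]], [0, [20, 90, 0], [0, -0.06, 0]], [0, [30, 135, 0], [0, -0.09, 0]], [0, [40, 180, 0], [0, -0.12, 0]], [0, [50, 225, 0], [0.003, -0.15, -0.004]], [0, [60, 270, 0], [0.005, -0.18, -0.006]], [0, [70, 315, 0], [0.006, -0.184, -0.008]], [0, [75, 345, -5], [0.006, -0.184, -0.008]]]'

```text
time: 20.25
ee_pos: [0.5628, 0.246, 0.1557]
tcp_rot: [166.0, -0.0, 91.2]
wrist_force: [-0.1, -0.4, -2.8]
opening: 0.0113
grasp_force: 88.4
```

Call:
step_arm --targets '[[0, [0, 17, -10], [0, 0, 0]], [0, [0, 17, -20], [0, 0, 0]], [0, [0, 17, -20], [0, 0, 0]], [0, [0, 17, -20], [0, 0, 0]]]'

```text
time: 20.65
ee_pos: [0.5627, 0.2587, 0.1356]
tcp_rot: [166.1, 0.0, 91.1]
wrist_force: [0.6, -0.2, -3.0]
opening: 0.0107
grasp_force: 88.2
```

Run:
```python
from h import *
print(bot.get_obs()["opening"])
for a in [(74,-54,4,14),(74,-72,3,14),(74,-73,2,10),(74,-73.5,2,6),(74,-74,2,3),(74,-74,1,0)]: print(a);go(*stage(*a))
c,im,P=snap("scene","s3")
cv2.imwrite("pics/v5.png",cv2.resize(im[120:300,200:460],None,fx=2.8,fy=2.8,interpolation=cv2.INTER_CUBIC))
```

```text
0.010744552838408169
(74, -54, 4, 14)
shift [  0.9   1.1 -60.9] turn [ 0.001 -0.001  0.001] | 61.0 mm 0.1 deg
(74, -72, 3, 14)
shift [-17.1   0.8 -61.9] turn [ 0.001 -0.001  0.001] | 64.0 mm 0.1 deg
(74, -73, 2, 10)
shift [-15.5   0.8 -68.1] turn [-0.001  0.069  0.001] | 70.0 mm 3.9 deg
(74, -73.5, 2, 6)
shift [-13.7   0.8 -73.4] turn [-0.002  0.138  0.001] | 75.0 mm 7.9 deg
(74, -74, 2, 3)
shift [-12.7   0.9 -77.5] turn [-0.003  0.191  0.001] | 78.0 mm 10.9 deg
(74, -74, 1, 0)
shift [-11.4   0.9 -82.6] turn [-0.004  0.243  0.001] | 83.0 mm 13.9 deg
20.65 [ 27.5   0.9  -6.   70.6  -6.2 115.8] [0.5627 0.2587 0.1356] [166.1   0.   91.1]
```

View pics/v5.png

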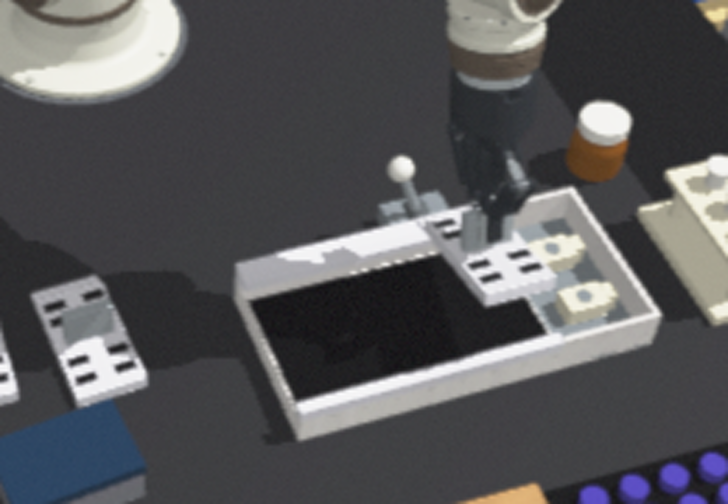

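The plate is held tilted above the +y end of the bed, tongue toward the rail. Next: lower, slide under the lip, and rotate flat.

Call:
step_arm --targets '[[0, [1, 1, -25], [0, 0, 0]], [0, [1, 1, -45], [0, 0, 0]], [0, [1, 1, -57], [0, 0, 0]], [0, [1, 1, -61], [0, 0, 0]], [0, [1, 1, -61], [0, 0, 0]], [0, [1, 1, -61], [0, 0, 0]]]'

```text
time: 21.3
ee_pos: [0.5647, 0.2612, 0.0766]
tcp_rot: [165.9, -0.0, 91.1]
wrist_force: [0.2, -0.2, -2.8]
opening: 0.0105
grasp_force: 88.3
```

Call:
step_arm --targets '[[0, [-5, 0, 0], [0, 0, 0]], [0, [-10, 0, -1], [0, 0, 0]], [0, [-15, 0, -1], [0, 0, 0]], [0, [-18, 0, -1], [0, 0, 0]], [0, [-18, 0, -1], [0, 0, 0]], [0, [-18, 0, -1], [0, 0, 0]]]'

```text
time: 21.9
ee_pos: [0.546, 0.2612, 0.0744]
tcp_rot: [166.0, -0.0, 91.1]
wrist_force: [0.5, 0.5, -3.5]
opening: 0.0107
grasp_force: 88.4
```

Run:
```python
from h import *
for a in [(74,-72,3,14),(74,-73,2,10),(74,-73.5,2,6),(74,-74,2,3),(74,-74,1,0)]: print(a);go(*stage(*a))
```

```text
(74, -72, 3, 14)
shift [-0.5 -1.7 -0.7] turn [-0.  0. -0.] | 2.0 mm 0.0 deg
(74, -73, 2, 10)
shift [ 1.2 -1.6 -6.8] turn [-0.002  0.07  -0.   ] | 7.0 mm 4.0 deg
(74, -73.5, 2, 6)
shift [  3.   -1.6 -12.1] turn [-0.003  0.14  -0.   ] | 13.0 mm 8.0 deg
(74, -74, 2, 3)
shift [  4.   -1.6 -16.2] turn [-0.004  0.192 -0.   ] | 17.0 mm 11.0 deg
(74, -74, 1, 0)
shift [  5.2  -1.6 -21.4] turn [-0.005  0.245 -0.   ] | 22.0 mm 14.0 deg
```

No contact forces, so rotating it down.

Call:
step_arm --targets '[[0, [0.5, 0, -3], [0, 0.035, 0]], [0, [1.2, 0, -6.8], [-0.002, 0.07, 0]], [0, [2.1, 0, -9.5], [-0.002, 0.105, 0]], [0, [3, 0, -12.1], [-0.003, 0.14, 0]], [0, [4, 0, -16.2], [-0.004, 0.192, 0]], [0, [5, 0, -21], [-0.005, 0.245, 0]], [0, [5, 0, -21.5], [-0.005, 0.245, 0]], [0, [5, 0, -21.5], [-0.005, 0.245, 0]]]'

```text
time: 22.7
ee_pos: [0.5515, 0.261, 0.0523]
tcp_rot: [180.0, 0.0, 91.1]
wrist_force: [-0.1, 0.2, -3.5]
opening: 0.0108
grasp_force: 88.7
```

Call:
step_arm --targets '[[0, [0, 0, 0], [0, 0, 0]], [0, [0, 0, 0], [0, 0, 0]], [0, [0, 0, 0], [0, 0, 0]]]'

```text
time: 23.0
ee_pos: [0.5508, 0.2612, 0.0531]
tcp_rot: [180.0, -0.0, 91.1]
wrist_force: [-0.1, -1.0, -2.9]
opening: 0.0112
grasp_force: 88.8
```

Call:
step_arm --targets '[[0, [0, 0, -1], [0, 0, 0]], [0, [0, 0, -1.5], [0, 0, 0]], [0, [0, 0, -1.5], [0, 0, 0]], [0.3, [0, 0, -1], [0, 0, 0]], [0.5, [0, 0, -1], [0, 0, 0]], [0.5, [0, 0, -1], [0, 0, 0]], [0.5, [0, 0, -1], [0, 0, 0]]]'

```text
time: 23.7
ee_pos: [0.5512, 0.2611, 0.0517]
tcp_rot: [-180.0, 0.0, 91.1]
wrist_force: [0.1, -0.1, 0.1]
opening: 0.0427
grasp_force: 0.0
```

Call:
step_arm --targets '[[0.5, [0, 0, 10], [0, 0, 0]], [0.5, [0, 0, 40], [0, 0, 0]], [0.5, [0, 0, 85], [0, 0, 0]], [1, [0, -40, 130], [0, 0, 0]], [1, [-10, -85, 150], [0, 0, 0]], [1, [-20, -130, 160], [0, 0, 0]], [1, [-30, -130, 160], [0, 0, 0]], [1, [-30, -130, 160], [0, 0, 0]]]'

```text
time: 24.5
ee_pos: [0.5206, 0.1299, 0.2136]
tcp_rot: [179.9, -0.0, 91.0]
wrist_force: [0.9, 0.4, -0.7]
opening: 0.0856
grasp_force: 0.0
```

```bash
cat >> h.py <<'E'
def placed(cam,name):
    """plates (body centre/grip) in the deck frame and on the bench"""
    c,im,P=snap(cam,name);D=Ro.from_euler('z',DY,degrees=True);Q=D.inv().apply((P-DO).reshape(-1,3)).reshape(P.shape)
    w=im.min(2)>130
    rects(Q,w&(abs(Q[...,2]-.0445)<.006)&(abs(Q[...,1])<.135)&(abs(Q[...,0])<.078),"deck body")
    rects(Q,(abs(Q[...,2]-.084)<.006)&(abs(Q[...,1])<.135)&(abs(Q[...,0])<.078),"deck grip",40)
    rects(P,(abs(P[...,2]-.0545)<.005)&(P[...,0]>.35)&(P[...,0]<.55)&(P[...,1]<.02)&(P[...,1]>-.38),"bench grip",40)
    rects(P,w&(abs(P[...,2]-.0145)<.005)&(P[...,0]>.35)&(P[...,0]<.55)&(P[...,1]<.02)&(P[...,1]>-.38),"bench body",100)
    return c,im,P
E
python3 - <<'E'
from h import *
placed("wrist","w6");placed("top","t6")
E
```

```text
24.5 [ 14.    2.7   5.7  92.9   0.  103. ] [0.5206 0.1299 0.2136] [179.9  -0.   91. ]
deck body 8549 [0.0111 0.0714] [0.0616 0.1321] 89.86 z 0.0443 px [242   0 161  81]
deck grip 1072 [0.007 0.071] [0.0419 0.0122] 89.76 z 0.0841 px [313   0  19  63]
bench body 183 [ 0.5106 -0.0814] [0.0263 0.0166] 88.71 z 0.0144 px [258 347  15  19]
bench body 231 [ 0.533  -0.0812] [0.0132 0.0294] 1.43 z 0.0144 px [278 346  12  21]
bench body 504 [ 0.4272 -0.0948] [0.0364 0.0394] 2.88 z 0.0144 px [179 349  33  30]
bench body 456 [ 0.4696 -0.0812] [0.0577 0.0197] 4.55 z 0.0144 px [206 348  49  14]
24.55 [ 14.1   2.8   5.7  92.8   0.  103. ] [0.521  0.1309 0.2126] [180.   -0.   91.1]
bench body 137 [ 0.5065 -0.1055] [0.0607 0.0501] 51.35 z 0.0151 px [304 184  18  18]
bench body 211 [ 0.4483 -0.1049] [0.0665 0.0766] 89.23 z 0.015 px [305 200  21  24]
```

Plate p3 is home: its tip is at deck x ≈ -73 mm and it lies flat. Next is p2.

Call:
step_arm --targets '[[1, [-8, -50, 0], [0, 0, -0.017]], [1, [-16, -100, 0], [0, 0, -0.017]], [1, [-23, -150, 0], [0, 0, -0.017]], [1, [-31, -200, 0], [0, 0, -0.017]], [1, [-39, -250, 0], [0, 0, -0.017]], [1, [-46, -300, 0], [0, 0, -0.017]], [1, [-54, -350, 0], [0, 0, -0.017]], [1, [-61, -390, 0], [0, 0, -0.017]]]'

```text
time: 25.4
ee_pos: [0.4603, -0.2603, 0.2109]
tcp_rot: [-179.9, -0.0, 90.2]
wrist_force: [1.4, 0.6, -0.4]
opening: 0.0848
grasp_force: 0.0
```

Call:
step_arm --targets '[[1, [0, -10, 0], [0, 0, 0]], [1, [0, -10, 0], [0, 0, 0]]]'

```text
time: 25.6
ee_pos: [0.4605, -0.2696, 0.2106]
tcp_rot: [-179.9, -0.0, 90.1]
wrist_force: [-0.4, -0.2, 0.3]
opening: 0.0858
grasp_force: 0.0
```

Run:
```python
from h import *
placed("wrist","w7")
go([.4498,-.2242,.11],[180,0,90.1])
```

```text
25.6 [-30.3   2.5   5.1  92.8  -0.   59.6] [ 0.4605 -0.2696  0.2106] [-179.9   -0.    90.1]
bench grip 370 [ 0.4736 -0.1237] [0.0121 0.017 ] 4.2 z 0.0541 px [285   0  17  25]
bench grip 803 [ 0.4497 -0.2238] [0.0119 0.0488] 0.64 z 0.0542 px [257 111  15  58]
bench body 4860 [ 0.4775 -0.1211] [0.1324 0.0421] 3.94 z 0.0143 px [220   0 150  52]
bench body 6911 [ 0.4536 -0.2239] [0.1318 0.0696] 0.01 z 0.0143 px [201 100 138  73]
shift [ -10.8   44.2 -100.8] turn [-0.001 -0.002 -0.001] | 111.0 mm 0.1 deg
```

Call:
step_arm --targets '[[1, [-6, 25, -35], [0, 0, 0]], [1, [-11, 45, -75], [0, 0, 0]], [1, [-11, 46, -105], [0, 0, 0]], [1, [-11, 46, -140], [0, 0, 0]], [1, [-11, 46, -175], [0, 0, 0]], [1, [-11, 46, -188], [0, 0, 0]], [1, [-11, 46, -188], [0, 0, 0]], [1, [-11, 46, -188], [0, 0, 0]]]'

```text
time: 26.45
ee_pos: [0.45, -0.2225, 0.0252]
tcp_rot: [180.0, 0.0, 90.2]
wrist_force: [0.4, 0.2, 0.7]
opening: 0.0855
grasp_force: 0.0
```

Call:
step_arm --targets '[[0.5, [0, 0, 0], [0, 0, 0]], [0, [0, 0, 0], [0, 0, 0]], [0, [0, 0, 0], [0, 0, 0]], [0, [0, 0, 0], [0, 0, 0]], [0, [0, 0, 0], [0, 0, 0]], [0, [0, 0, 0], [0, 0, 0]], [0, [0, 0, 0], [0, 0, 0]]]'

```text
time: 27.15
ee_pos: [0.4491, -0.2231, 0.0241]
tcp_rot: [-180.0, 0.0, 90.1]
wrist_force: [-1.6, 1.2, 5.4]
opening: 0.0111
grasp_force: 88.9
```

Run:
```python
from h import *
h=bot.get_obs()["ee_pos"][2]*1e3;print(h)
go(*stage(0,-54,40,14))
```

```text
24.113269562632254
shift [115.9 409.   86.6] turn [ 0.003 -0.245  0.017] | 434.0 mm 14.1 deg
```

Call:
step_arm --targets '[[0, [0, 0, 25], [0, 0, 0]], [0, [0, 0, 65], [0, 0, 0]], [0, [0, 5, 110], [0, 0, 0]], [0, [15, 45, 130], [0, -0.03, 0]], [0, [30, 90, 130], [0, -0.06, 0]], [0, [45, 135, 130], [0, -0.09, 0]], [0, [60, 180, 130], [0, -0.12, 0]], [0, [75, 225, 130], [0, -0.15, 0]]]'

```text
time: 27.95
ee_pos: [0.5239, 0.0039, 0.153]
tcp_rot: [171.4, 0.0, 90.1]
wrist_force: [0.5, -0.7, -3.5]
opening: 0.0106
grasp_force: 88.5
```

Call:
step_arm --targets '[[0, [10, 45, 0], [0.001, -0.03, 0.005]], [0, [20, 90, 0], [0.002, -0.06, 0.01]], [0, [30, 135, 0], [0.003, -0.09, 0.017]], [0, [40, 175, -10], [0.003, -0.095, 0.017]], [0, [41, 184, -25], [0.003, -0.095, 0.017]], [0, [41, 184, -40], [0.003, -0.095, 0.017]], [0, [41, 184, -40], [0.003, -0.095, 0.017]], [0, [41, 184, -40], [0.003, -0.095, 0.017]]]'

```text
time: 28.75
ee_pos: [0.5646, 0.1847, 0.113]
tcp_rot: [166.1, -0.0, 91.0]
wrist_force: [-0.1, -0.5, -3.4]
opening: 0.011
grasp_force: 88.3
```

Run:
```python
from h import *
for a in [(0,-54,4,14),(0,-72,3,14)]: print(a);go(*stage(*a,h=24))
```

```text
(0, -54, 4, 14)
shift [ -0.1   1.1 -36.4] turn [-0.001 -0.002  0.001] | 36.0 mm 0.1 deg
(0, -72, 3, 14)
shift [-18.1   0.7 -37.4] turn [-0.001 -0.002  0.001] | 42.0 mm 0.1 deg
```

Call:
step_arm --targets '[[0, [0, 0, -20], [0, 0, 0]], [0, [0, 0, -32], [0, 0, 0]], [0, [0, 0, -36], [0, 0, 0]], [0, [0, 0, -36], [0, 0, 0]], [0, [0, 0, -36], [0, 0, 0]]]'

```text
time: 29.25
ee_pos: [0.5654, 0.1859, 0.0785]
tcp_rot: [165.9, -0.1, 91.1]
wrist_force: [0.3, -0.5, -3.7]
opening: 0.0106
grasp_force: 88.4
```

Call:
step_arm --targets '[[0, [-5, 0, 0], [0, 0, 0]], [0, [-10, 0, -1], [0, 0, 0]], [0, [-15, 0, -1], [0, 0, 0]], [0, [-18, 0, -1], [0, 0, 0]], [0, [-18, 0, -1], [0, 0, 0]], [0, [-18, 0, -1], [0, 0, 0]]]'

```text
time: 29.85
ee_pos: [0.5471, 0.1862, 0.0769]
tcp_rot: [166.0, -0.1, 91.1]
wrist_force: [-0.4, -0.2, -4.3]
opening: 0.0107
grasp_force: 88.6
```

Run:
```python
from h import *
for a in [(0,-72,3,14),(0,-73,2,10),(0,-73.5,2,6),(0,-74,2,3),(0,-74,.5,0)]: print(a);go(*stage(*a,h=24))
```

```text
(0, -72, 3, 14)
shift [-0.6 -0.7 -1.3] turn [-0.002  0.    -0.   ] | 2.0 mm 0.1 deg
(0, -73, 2, 10)
shift [ 1.2 -0.6 -7.4] turn [-0.003  0.07  -0.   ] | 8.0 mm 4.0 deg
(0, -73.5, 2, 6)
shift [  3.2  -0.6 -12.7] turn [-0.004  0.14  -0.   ] | 13.0 mm 8.0 deg
(0, -74, 2, 3)
shift [  4.2  -0.6 -16.8] turn [-0.005  0.192 -0.   ] | 17.0 mm 11.0 deg
(0, -74, 0.5, 0)
shift [  5.6  -0.6 -22.4] turn [-0.006  0.245  0.   ] | 23.0 mm 14.0 deg
```

Call:
step_arm --targets '[[0, [0.5, 0, -3.5], [-0.001, 0.035, 0]], [0, [1.2, 0, -7.4], [-0.003, 0.07, 0]], [0, [2.2, 0, -10], [-0.003, 0.105, 0]], [0, [3.2, 0, -12.7], [-0.004, 0.14, 0]], [0, [4.2, 0, -16.8], [-0.005, 0.192, 0]], [0, [5.2, 0, -22], [-0.006, 0.245, 0]], [0, [5.2, 0, -22.5], [-0.006, 0.245, 0]], [0, [5.2, 0, -22.5], [-0.006, 0.245, 0]]]'

```text
time: 30.65
ee_pos: [0.553, 0.1861, 0.0542]
tcp_rot: [180.0, -0.0, 91.1]
wrist_force: [0.6, -0.3, -3.1]
opening: 0.0108
grasp_force: 89.1
```

Call:
step_arm --targets '[[0, [0, 0, -0.5], [0, 0, 0]], [0, [0, 0, -0.5], [0, 0, 0]], [0, [0, 0, -0.5], [0, 0, 0]], [0.3, [0, 0, -0.5], [0, 0, 0]], [0.5, [0, 0, -0.5], [0, 0, 0]], [0.5, [0, 0, -0.5], [0, 0, 0]], [0.5, [0, 0, -0.5], [0, 0, 0]]]'

```text
time: 31.35
ee_pos: [0.5522, 0.1861, 0.0538]
tcp_rot: [-180.0, -0.0, 91.1]
wrist_force: [0.5, 0.6, 0.3]
opening: 0.0423
grasp_force: 0.0
```

Call:
step_arm --targets '[[0.5, [0, 0, 15], [0, 0, 0]], [0.5, [0, 0, 45], [0, 0, 0]], [0.5, [0, 0, 90], [0, 0, 0]], [1, [-10, -40, 120], [0, 0, 0]], [1, [-20, -85, 140], [0, 0, 0.02]], [1, [-30, -130, 150], [0, 0, 0.04]], [1, [-40, -175, 157], [0, 0, 0.06]], [1, [-50, -220, 157], [0, 0, 0.065]]]'

```text
time: 32.15
ee_pos: [0.5019, -0.0355, 0.2133]
tcp_rot: [179.9, 0.0, 94.9]
wrist_force: [0.7, 0.2, 0.1]
opening: 0.0853
grasp_force: 0.0
```

Call:
step_arm --targets '[[1, [-12, -45, 0], [0, 0, 0]], [1, [-24, -90, 0], [0, 0, 0]], [1, [-32, -126, 0], [0, 0, 0]], [1, [-32, -126, 0], [0, 0, 0]], [1, [-32, -126, 0], [0, 0, 0]]]'

```text
time: 32.65
ee_pos: [0.4701, -0.1605, 0.2117]
tcp_rot: [180.0, -0.0, 94.7]
wrist_force: [0.6, 0.2, -0.7]
opening: 0.0854
grasp_force: 0.0
```

Run:
```python
from h import *
placed("wrist","w8")
placed("top","t8")
go([.4723,-.1067,.022],[180,0,94.8])
```

```text
32.65 [-18.9  -2.7   0.1  92.8   0.   66.4] [ 0.4701 -0.1605  0.2117] [180.   -0.   94.7]
bench grip 819 [ 0.4722 -0.1067] [0.0115 0.0492] 4.68 z 0.0542 px [277 101  14  59]
bench body 7095 [ 0.4762 -0.1068] [0.1322 0.069 ] 4.62 z 0.0143 px [219  92 138  73]
32.7 [-18.8  -2.7   0.1  92.8   0.   66.4] [ 0.4703 -0.1598  0.2115] [180.   -0.   94.8]
deck body 643 [ 0.01   -0.0005] [0.0695 0.1325] 89.9 z 0.0452 px [215 159  23  41]
deck body 574 [0.0111 0.0746] [0.069  0.1284] 88.54 z 0.0453 px [192 160  22  40]
deck grip 56 [ 0.0054 -0.0047] [0.0413 0.0103] 88.82 z 0.0845 px [219 177  14   4]
bench body 226 [ 0.5115 -0.1014] [0.0589 0.0675] 3.23 z 0.0151 px [303 183  21  19]
bench body 157 [ 0.4481 -0.1082] [0.0669 0.0367] 89.2 z 0.0153 px [306 206  21  12]
shift [   1.9   52.6 -189.3] turn [-0.    -0.    -0.001] | 197.0 mm 0.1 deg
```

Call:
step_arm --targets '[[1, [1, 25, -35], [0, 0, 0]], [1, [2, 50, -75], [0, 0, 0]], [1, [2, 53, -105], [0, 0, 0]], [1, [2, 53, -140], [0, 0, 0]], [1, [2, 53, -175], [0, 0, 0]], [1, [2, 53, -190], [0, 0, 0]], [1, [2, 53, -190], [0, 0, 0]], [1, [2, 53, -190], [0, 0, 0]]]'

```text
time: 33.55
ee_pos: [0.4727, -0.1061, 0.0215]
tcp_rot: [-180.0, -0.0, 94.9]
wrist_force: [0.4, -0.7, -0.3]
opening: 0.0853
grasp_force: 0.0
```

Call:
step_arm --targets '[[0.5, [0, 0, 0], [0, 0, 0]], [0, [0, 0, 0], [0, 0, 0]], [0, [0, 0, 0], [0, 0, 0]], [0, [0, 0, 0], [0, 0, 0]], [0, [0, 0, 0], [0, 0, 0]], [0, [0, 0, 0], [0, 0, 0]], [0, [0, 0, 0], [0, 0, 0]]]'

```text
time: 34.25
ee_pos: [0.4724, -0.107, 0.0211]
tcp_rot: [-180.0, 0.0, 94.8]
wrist_force: [-1.9, 0.3, 5.1]
opening: 0.0113
grasp_force: 88.8
```

Run:
```python
from h import *
h=bot.get_obs()["ee_pos"][2]*1e3;print(h)
go(*stage(-75,-54,40,14,h=h))
```

```text
21.102356821807014
shift [ 94.3 217.9  88.7] turn [ 0.013 -0.244 -0.064] | 253.0 mm 14.5 deg
```

Call:
step_arm --targets '[[0, [0, 0, 25], [0, 0, 0]], [0, [0, 0, 65], [0, 0, 0]], [0, [0, 5, 105], [0, 0, 0]], [0, [15, 45, 120], [0.003, -0.05, -0.015]], [0, [35, 85, 120], [0.006, -0.1, -0.03]], [0, [55, 125, 120], [0.009, -0.15, -0.045]], [0, [75, 165, 120], [0.012, -0.2, -0.064]], [0, [94, 200, 115], [0.013, -0.244, -0.064]]]'

```text
time: 35.05
ee_pos: [0.5667, 0.0951, 0.1357]
tcp_rot: [165.9, -0.1, 91.1]
wrist_force: [0.1, -0.8, -2.3]
opening: 0.011
grasp_force: 88.5
```

Call:
step_arm --targets '[[0, [0, 18, -10], [0, 0, 0]], [0, [0, 18, -27], [0, 0, 0]], [0, [0, 18, -27], [0, 0, 0]], [0, [0, 18, -27], [0, 0, 0]], [0, [0, 18, -27], [0, 0, 0]]]'

```text
time: 35.55
ee_pos: [0.5665, 0.1106, 0.1094]
tcp_rot: [166.0, -0.0, 91.1]
wrist_force: [-0.1, -0.5, -2.7]
opening: 0.0108
grasp_force: 88.2
```

Run:
```python
from h import *
for a in [(-75,-54,4,14),(-75,-72,3,14)]: print(a);go(*stage(*a,h=21.3))
```

```text
(-75, -54, 4, 14)
shift [  0.1   0.2 -35.4] turn [-0.001 -0.     0.   ] | 35.0 mm 0.0 deg
(-75, -72, 3, 14)
shift [-17.9  -0.1 -36.4] turn [-0.001 -0.     0.   ] | 41.0 mm 0.0 deg
```

Call:
step_arm --targets '[[0, [0, 0, -20], [0, 0, 0]], [0, [0, 0, -31], [0, 0, 0]], [0, [0, 0, -35], [0, 0, 0]], [0, [0, 0, -35], [0, 0, 0]], [0, [0, 0, -35], [0, 0, 0]]]'

```text
time: 36.05
ee_pos: [0.5666, 0.111, 0.0745]
tcp_rot: [166.0, -0.0, 91.1]
wrist_force: [-0.0, 0.6, -3.1]
opening: 0.0109
grasp_force: 88.3
```

Call:
step_arm --targets '[[0, [-5, 0, 0], [0, 0, 0]], [0, [-10, 0, -1], [0, 0, 0]], [0, [-15, 0, -1], [0, 0, 0]], [0, [-18, 0, -1], [0, 0, 0]], [0, [-18, 0, -1], [0, 0, 0]], [0, [-18, 0, -1], [0, 0, 0]]]'

```text
time: 36.65
ee_pos: [0.5483, 0.1111, 0.0729]
tcp_rot: [166.0, -0.0, 91.2]
wrist_force: [-0.0, 0.5, -3.1]
opening: 0.0109
grasp_force: 88.5
```

Run:
```python
from h import *
for a in [(-75,-72,3,14),(-75,-73,2,10),(-75,-73.5,2,6),(-75,-74,2,3),(-75,-74,.5,0)]: print(a);go(*stage(*a,h=21.3))
```

```text
(-75, -72, 3, 14)
shift [ 0.3 -0.6  0.1] turn [-0.    -0.    -0.001] | 1.0 mm 0.0 deg
(-75, -73, 2, 10)
shift [ 1.9 -0.6 -6.1] turn [-0.002  0.07  -0.001] | 6.0 mm 4.0 deg
(-75, -73.5, 2, 6)
shift [  3.7  -0.5 -11.4] turn [-0.003  0.139 -0.001] | 12.0 mm 8.0 deg
(-75, -74, 2, 3)
shift [  4.6  -0.5 -15.5] turn [-0.004  0.192 -0.001] | 16.0 mm 11.0 deg
(-75, -74, 0.5, 0)
shift [  5.9  -0.5 -21.1] turn [-0.005  0.244 -0.001] | 22.0 mm 14.0 deg
```

Call:
step_arm --targets '[[0, [0.8, 0, -3], [-0.001, 0.035, 0]], [0, [1.6, 0, -6.1], [-0.002, 0.07, 0]], [0, [2.5, 0, -8.7], [-0.002, 0.105, 0]], [0, [3.5, 0, -11.4], [-0.003, 0.139, 0]], [0, [4.4, 0, -15.5], [-0.004, 0.192, 0]], [0, [5.5, 0, -20.7], [-0.005, 0.244, 0]], [0, [5.5, 0, -21.1], [-0.005, 0.244, 0]], [0, [5.5, 0, -21.1], [-0.005, 0.244, 0]]]'

```text
time: 37.45
ee_pos: [0.5541, 0.111, 0.0513]
tcp_rot: [180.0, -0.0, 91.1]
wrist_force: [-0.2, -0.5, -2.4]
opening: 0.011
grasp_force: 88.6
```

Call:
step_arm --targets '[[0, [0, 0, -0.8], [0, 0, 0]], [0, [0, 0, -0.8], [0, 0, 0]], [0, [0, 0, -0.8], [0, 0, 0]], [0.3, [0, 0, -0.5], [0, 0, 0]], [0.5, [0, 0, -0.5], [0, 0, 0]], [0.5, [0, 0, -0.5], [0, 0, 0]], [0.5, [0, 0, -0.5], [0, 0, 0]]]'

```text
time: 38.15
ee_pos: [0.5538, 0.1111, 0.0513]
tcp_rot: [-180.0, -0.0, 91.1]
wrist_force: [0.8, -0.3, -0.6]
opening: 0.0428
grasp_force: 0.0
```

Call:
step_arm --targets '[[0.5, [0, 0, 15], [0, 0, 0]], [0.5, [0, 0, 45], [0, 0, 0]], [0.5, [0, 0, 90], [0, 0, 0]], [0.5, [-10, -20, 130], [0, 0, 0]], [0.5, [-40, -40, 160], [0, 0, 0]], [0.3, [-80, -50, 170], [0, 0, 0]], [0, [-120, -55, 170], [0, 0, 0]], [0, [-120, -55, 170], [0, 0, 0]]]'

```text
time: 38.95
ee_pos: [0.4306, 0.0554, 0.2238]
tcp_rot: [179.9, -0.0, 91.1]
wrist_force: [1.8, 0.2, -0.4]
opening: 0.0005
grasp_force: 0.0
```

Run:
```python
from h import *
c,im,P=placed("wrist","w9")
c,im,P=placed("top","t9")
b=(P[...,0]>.38)&(P[...,0]<.46)&(P[...,1]<.33)&(P[...,1]>.16)
rects(P,b&(P[...,2]>.065)&(P[...,2]<.11),"ball",5)
cv2.imwrite("pics/v6.png",ortho(c,im,.03,.37,.67,.02,.44,1800))
```

```text
38.95 [  7.3 -11.1  -6.1  94.8   0.   96.2] [0.4306 0.0554 0.2238] [179.9  -0.   91.1]
deck body 4723 [-0.0093 -0.0013] [0.092  0.0683] 0.01 z 0.0443 px [347   0 103  86]
deck body 3192 [ 0.0537 -0.0014] [0.0473 0.0681] 0.38 z 0.0444 px [447   0  60  86]
deck body 6681 [ 0.0107 -0.0748] [0.1322 0.069 ] 0.02 z 0.0444 px [343  91 149  77]
deck grip 1264 [ 0.0062 -0.0016] [0.0132 0.0482] 0.51 z 0.0841 px [427   0  26  69]
deck grip 1054 [ 0.0061 -0.0746] [0.0489 0.0126] 89.08 z 0.0842 px [416 101  24  62]
39.0 [  7.3 -10.8  -6.   94.7   0.   96.2] [0.4325 0.0558 0.2233] [179.8  -0.   91.1]
deck body 252 [ 0.0505 -0.0006] [0.0688 0.0498] 88.25 z 0.0457 px [215 159  22  16]
deck body 221 [ 0.0515 -0.0735] [0.0654 0.0495] 87.61 z 0.0453 px [238 158  21  16]
deck body 307 [0.0451 0.074 ] [0.0697 0.0597] 87.4 z 0.0451 px [192 160  22  19]
deck body 309 [-0.0236  0.0756] [0.0697 0.0645] 89.97 z 0.0452 px [192 180  22  21]
ball 17 [0.4266 0.2327] [0.0136 0.0095] 88.74 z 0.1055 px [206 217   5   4]
ball 9 [0.4159 0.2416] [0.0073 0.0061] 88.29 z 0.1079 px [204 221   3   3]
ball 9 [0.4127 0.2296] [0.0059 0.0062] 88.24 z 0.1053 px [208 222   3   3]
```

View pics/v6.png

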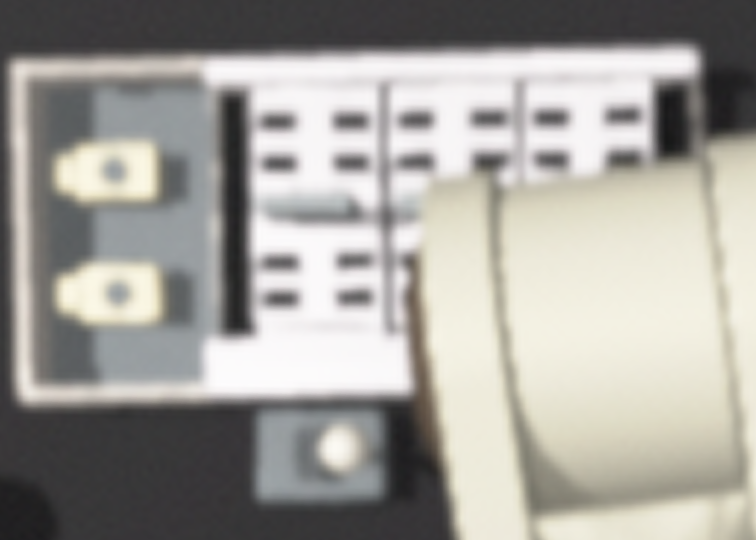

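The plates are all home side by side (tips at about -73 mm, flat), the cartridges are still in the trough, and the ball is at (340,447). Now the lever.

Run:
```python
from h import *
go([.4205,.178,.085],[180,0,91.1])
```

```text
shift [ -13.1  122.  -137.7] turn [-0.001  0.002 -0.001] | 184.0 mm 0.1 deg
```

Call:
step_arm --targets '[[0, [-12, 40, -20], [0, 0, 0]], [0, [-12, 80, -40], [0, 0, 0]], [0, [-12, 115, -65], [0, 0, 0]], [0, [-12, 122, -105], [0, 0, 0]], [0, [-12, 122, -135], [0, 0, 0]], [0, [-12, 122, -138], [0, 0, 0]], [0, [-12, 122, -138], [0, 0, 0]]]'

```text
time: 39.75
ee_pos: [0.422, 0.1782, 0.0832]
tcp_rot: [-179.9, 0.0, 91.1]
wrist_force: [0.1, 0.1, 0.3]
opening: 0.0002
grasp_force: 0.0
```

Call:
step_arm --targets '[[0, [0, 12, 0], [0, 0, 0]], [0, [0, 24, 0], [0, 0, 0]], [0, [0, 36, 2], [0, 0, 0]], [0, [-1, 48, 4], [0, 0, 0]], [0, [-1, 60, 4], [0, 0, 0]], [0, [-1, 70, 3], [0, 0, 0]], [0, [-2, 80, 1], [0, 0, 0]], [0, [-2, 88, 0], [0, 0, 0]]]'

```text
time: 40.55
ee_pos: [0.4194, 0.2669, 0.0826]
tcp_rot: [-179.9, -0.0, 91.2]
wrist_force: [-0.3, -0.6, -0.0]
opening: 0.0001
grasp_force: 0.4
```

Call:
step_arm --targets '[[0, [0, 4, 0], [0, 0, 0]], [0, [0, 7, 0], [0, 0, 0]], [0, [0, 9, 0], [0, 0, 0]], [0, [0, 9, 0], [0, 0, 0]]]'

```text
time: 40.95
ee_pos: [0.4198, 0.2751, 0.0831]
tcp_rot: [-180.0, -0.0, 91.1]
wrist_force: [0.5, -1.0, -0.9]
opening: 0.0001
grasp_force: 0.0
```

Run:
```python
from h import *
c,im,P=snap("scene","s4")
cv2.imwrite("pics/v7.png",cv2.resize(im[120:300,200:460],None,fx=2.8,fy=2.8,interpolation=cv2.INTER_CUBIC))
```

```text
40.95 [ 33.2  -1.9 -13.3  78.6   0.  122.1] [0.4198 0.2751 0.0831] [-180.    -0.    91.1]
```

View pics/v7.png

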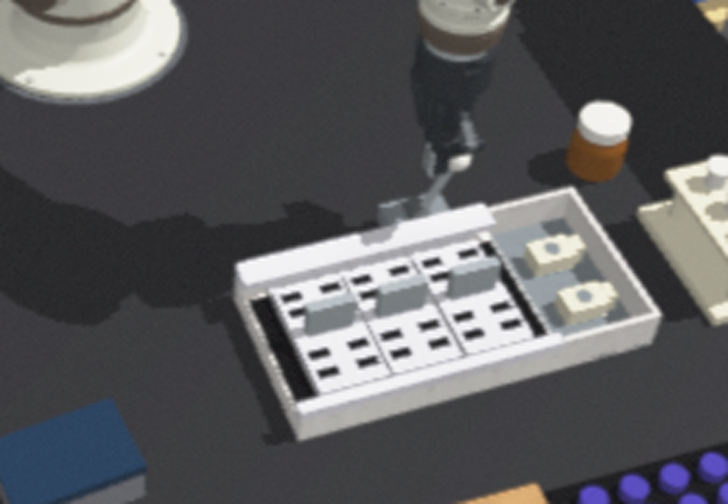

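The lever now leans to the trough side, with the ball at (460,160). I'll push on until the end stop shows in the force.

Call:
step_arm --targets '[[0, [0, 3, 0], [0, 0, 0]], [0, [0, 5, 0], [0, 0, 0]], [0, [0, 5, 0], [0, 0, 0]], [0, [0, 5, 0], [0, 0, 0]]]'

```text
time: 41.4
ee_pos: [0.4198, 0.2784, 0.0831]
tcp_rot: [-180.0, 0.2, 91.1]
wrist_force: [1.2, -10.5, 1.9]
opening: -0.0002
grasp_force: 5.3
```

Call:
step_arm --targets '[[0, [0, -15, 0], [0, 0, 0]], [0, [0, -40, 0], [0, 0, 0]], [0, [0, -60, 40], [0, 0, 0]], [0, [-20, -80, 90], [0, 0, 0]], [0, [-60, -90, 140], [0, 0, 0]], [0, [-90, -90, 150], [0, 0, 0]], [0, [-90, -90, 150], [0, 0, 0]], [0, [-90, -90, 150], [0, 0, 0]]]'

```text
time: 42.2
ee_pos: [0.3298, 0.1901, 0.2341]
tcp_rot: [179.9, -0.1, 91.2]
wrist_force: [0.9, -0.9, -0.8]
opening: -0.0004
grasp_force: 0.0
```

Run:
```python
from h import *
c,im,P=snap("scene","s5")
D=Ro.from_euler('z',DY,degrees=True)
b=(P[...,0]>.38)&(P[...,0]<.46)&(P[...,1]<.36)&(P[...,1]>.16)&(P[...,2]>.06)&(im.min(2)>120)
q=D.inv().apply(P[b]-DO);print("ball deck",np.median(q,0),b.sum())
c2,i2,P2=placed("top","t10")
m=(P2[...,0]>.54)&(P2[...,0]<.70)&(P2[...,1]<-.24)&(P2[...,1]>-.47)
rects(P2,m&(abs(P2[...,2]-.115)<.012),"handle",8)
rects(P2,m&(P2[...,2]>.006)&(P2[...,2]<.08),"tray",8)
hsv=i2
cv2.imwrite("pics/v8.png",ortho(c2,i2,.014,.36,.70,-.5,.46,830))
```

```text
42.2 [ 29.9 -18.1 -10.5  97.4   0.  118.7] [0.3298 0.1901 0.2341] [ 1.799e+02 -1.000e-01  9.120e+01]
ball deck [-0.15997666 -0.00602913  0.5416599 ] 434
42.25 [ 29.9 -17.9 -10.6  97.3   0.  118.7] [0.33   0.19   0.2329] [ 1.80e+02 -1.00e-01  9.12e+01]
deck body 587 [ 0.0105 -0.0007] [0.0692 0.1324] 90.0 z 0.0454 px [215 159  23  41]
deck body 662 [ 0.0104 -0.0742] [0.0684 0.1315] 88.7 z 0.0453 px [238 158  22  41]
deck body 331 [0.0453 0.076 ] [0.0728 0.0601] 88.08 z 0.0454 px [191 160  23  19]
deck body 319 [-0.0275  0.0748] [0.0573 0.0681] 1.04 z 0.0456 px [192 182  22  19]
deck grip 46 [ 0.0051 -0.0078] [0.0348 0.0102] 87.47 z 0.0852 px [221 177  12   4]
deck grip 64 [ 0.0061 -0.074 ] [0.0121 0.0475] 1.69 z 0.0846 px [240 176  16   5]
handle 75 [ 0.6212 -0.3577] [0.0145 0.041 ] 4.34 z 0.1137 px [391 150  15   6]
tray 421 [ 0.6282 -0.3659] [0.0474 0.1406] 5.48 z 0.0522 px [372 148  42  17]
tray 16 [ 0.6367 -0.2808] [0.0098 0.0121] 4.14 z 0.0128 px [365 153   4   4]
tray 12 [ 0.6007 -0.4334] [0.0064 0.0111] 81.54 z 0.012 px [411 163   3   4]
```

View pics/v8.png

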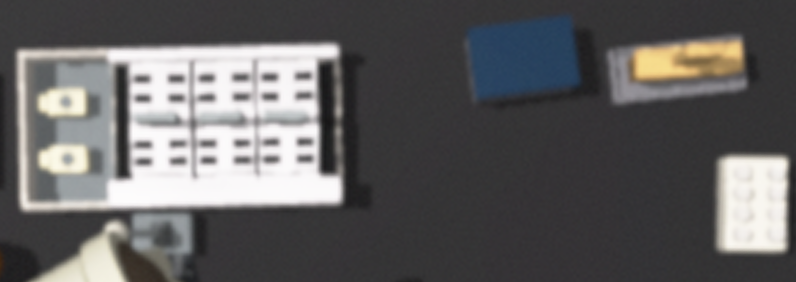

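All three plates are fitted, the cartridges are in the trough, and the lever ball at (118,230) is on the trough side. The brush is in its tray at (690,60), within about 3 mm of its centre. Handing in.

```bash
python3 -c "
from workcell import bot
print(bot.job_done())"
```

```text
the job is handed in; nothing more can be done
None
```

The job is handed in: both cartridges are in the trough, all three plates lie flat with their tongues under the lip, the lever is against its locked end stop, and the brush stands in its tray; the hand-in call gave no verdict, so this rests on my own camera and force checks.

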